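Plug the air silencers into their quick couplers

ROBOT

A 6-joint arm with a two-finger parallel gripper is mounted at the origin on the work surface. World frame = base frame: x ahead of the robot, y to its left, z up, the work surface at z = 0. Lengths are in m, angles in rad, forces in N, time in s.
With the tool pointing down it reaches from about 0.425 to 1.125 m from the base axis. Payload 14.9 kg.
Tool frame: the origin (TCP) lies on the front face of the gripper's body, between the roots of the fingers; the fingertips stand 78 mm ahead of it and the grasp point (between the pads) lies 60 mm ahead of it; z points along the fingers, y is the line along which they close (so a half turn about z gives the same grasp; the last joint's range is limited). The gripper opens to 91 mm and grips with 3 to 60 N. Pads are 32 mm wide; open, the fingers measure 118 mm over their backs; the gripper's body (76 mm by 178 mm) begins 60 mm behind the grasp point.
Start: joints at [-0.033, 0.379, 1.734, -0, 1.028, -0.033], TCP at [0.7, -0, 0.292] pointing down, gripper open.
Joint ranges: [-2.77, 2.77], [-0.74, 2.19], [0, 2.66], [-1.06, 4.2], [0.31, 2.87], [-3.08, 3.08]. Speed limits (rad/s): [1.89, 1.89, 2.39, 3.14, 3.14, 3.14].

INTERFACE

Orientations are given as [roll, pitch, yaw] about the fixed x, y, z axes, in that order (R = Rz(yaw) Ry(pitch) Rx(roll)).
In Python, from cell import read_state, read_camera, order gives the robot as it stands.
- The arm moves only by the tool send_rows, never from a script. Its arguments are lists of equal length, an entry for each row: "xyz": the shift along the tool's x, y, z normalised to -1 to 1, where 1 is 0.02 m, a list of three; "twist": the turn, a rotation vector about the tool's x, y, z normalised to -1 to 1, where 1 is 0.12 rad, a list of three. A call has 1 to 10 rows; each row shifts and turns the commanded pose from where the row before left it, along the tool's axes as they then stand; what a row does not reach is not made up. A row lasts 1/10 s, in which the tool goes at most 50 mm and 8.59 degrees, less where a joint would pass 70% of its speed; a pose out of reach is approached as far as the arm can. A call with a number of a shift or a turn outside -1 to 1 is refused whole. A call with a gripper value outside its range is refused whole. "hand" is the closure, from 0 (fully open) to 1 (shut), set as the call begins (left out, the last holds). The fingers move at their own pace and stop on an object; "newtons" is the grip in N (left out, the last holds). Time passes only in rows, so rows that do not move let the fingers close. It gives the time, the measured TCP pose, the force, the opening and the grip force at its end, in the units of the state.
- read_state(): the state, without advancing time (a new reading comes with each control period).
- read_camera(name): name is "scene" or "side" or "wrist"; returns a dict with "color" (480x640x3 uint8, blue, green, red), "mtx" (3x3 intrinsics, pixels), "dist_coeffs" ([k1, k2, p1, p2, k3] as OpenCV has them; the pictures are not rectified), "R" (3x3) and "t" (3): a world point X has camera coordinates R X + t. Camera axes: x right, y down, z forward; pixel columns grow to the right and rows downward; lengths in m; the calibration is good to about 2 mm. A picture is of the moment at which its call begins. There is no depth.
- order.finish_job(): hands the job in; it is judged then, once.
The state is a dict: "time_s": time; "joint_positions": joint angles; "joint_velocities": joint speeds; "effort": joint torques, N m; "tool_pos": TCP position; "tool_rot": TCP orientation; "ft_force": force on the tool from outside, world axes, zero at the start; "torque": the same for the moment, N m; "opening": finger opening in m; "grasp_force": force on a finger pad.
Only numpy, scipy, OpenCV 4.12 (cv2) and the standard library are available. Lean on these libraries where they do the work, as an engineer would, in place of code of your own. Each camera call takes 0.05 s, during which the arm holds its last target. There are 200 camera calls.

TASK

Shut the air off by turning the yellow valve handle fully across its pipe. Then fit every coloured silencer plug from the crate into the quick coupler of the same colour: pull the coupler's sleeve back until it stays, and push the plug in until the sleeve springs forward and locks it; pull no sleeve back while the air is on. When all are locked, open the valve fully again; leave the other fittings in the crate and the things on the bench where they are.

Things in the scene. Friction and masses are not known exactly. Their poses are not given: they have to be found in the camera images.
- plug_red: Loose air-silencer plug, red square body 36 long x 28 x 28 mm; origin at that body's centre, x axis along the plug to the nose. Steel nose 20 mm thick to x=+68 mm, blunt, with a 9 mm thin lock groove at x=44 to 58 mm; 24 mm thick brass silencer back to x=-38 mm. About 0.25 kg. Starts lying flat in the crate, axis 19 mm above the bench; may be absent.
- mouth_red (a point): Centre of the red coupler's mouth (colour on sleeve flange and rear block) on the bore axis, 62 mm above the bench; x axis level, pointing INTO the bore. Fixed. Funnel 34 mm wide (outside 40) narrows to a 22.5 mm bore at x=12 mm; stop at x=48 mm. Sleeve behind the funnel; at x=100 mm a block 88 mm wide, top 87 mm above the bench. Bench free before it. Bores are 105 mm apart, order varies.
- grip_red (a point): Point on the bore axis in the middle of the red coupler's sleeve grip: knurled steel, 42 mm thick, 40 mm long, 34 mm behind the mouth when forward. Behind it the red flange, 56 mm in diameter, 8 mm long. Moves with the sleeve; axes as the mouth's.
- sleeve_red (a joint): Travel of the red sleeve: 0 = forward (start; a jaw then bars the bore), 0.021 = fully back, along the mouth's +x. Pushed forward by up to 10 N, but past 0.018 it flips and stays back. Then a plug pushed in meets a piston with its tip 40 mm inside the mouth; 3 to 4 mm more (4 N) trips the sleeve, which springs forward and locks it, tip 42 to 48 mm inside. Pulled back it ejects a plug some mm.
- plug_blue: Loose air-silencer plug, blue square body 36 long x 28 x 28 mm; origin at that body's centre, x axis along the plug to the nose. Steel nose 20 mm thick to x=+68 mm, blunt, with a 9 mm thin lock groove at x=44 to 58 mm; 24 mm thick brass silencer back to x=-38 mm. About 0.25 kg. Starts lying flat in the crate, axis 19 mm above the bench; may be absent.
- mouth_blue (a point): Centre of the blue coupler's mouth (colour on sleeve flange and rear block) on the bore axis, 62 mm above the bench; x axis level, pointing INTO the bore. Fixed. Funnel 34 mm wide (outside 40) narrows to a 22.5 mm bore at x=12 mm; stop at x=48 mm. Sleeve behind the funnel; at x=100 mm a block 88 mm wide, top 87 mm above the bench. Bench free before it. Bores are 105 mm apart, order varies.
- grip_blue (a point): Point on the bore axis in the middle of the blue coupler's sleeve grip: knurled steel, 42 mm thick, 40 mm long, 34 mm behind the mouth when forward. Behind it the blue flange, 56 mm in diameter, 8 mm long. Moves with the sleeve; axes as the mouth's.
- sleeve_blue (a joint): Travel of the blue sleeve: 0 = forward (start; a jaw then bars the bore), 0.021 = fully back, along the mouth's +x. Pushed forward by up to 10 N, but past 0.018 it flips and stays back. Then a plug pushed in meets a piston with its tip 40 mm inside the mouth; 3 to 4 mm more (4 N) trips the sleeve, which springs forward and locks it, tip 42 to 48 mm inside. Pulled back it ejects a plug some mm.
- plug_green: Loose air-silencer plug, green square body 36 long x 28 x 28 mm; origin at that body's centre, x axis along the plug to the nose. Steel nose 20 mm thick to x=+68 mm, blunt, with a 9 mm thin lock groove at x=44 to 58 mm; 24 mm thick brass silencer back to x=-38 mm. About 0.25 kg. Starts lying flat in the crate, axis 19 mm above the bench; may be absent.
- mouth_green (a point): Centre of the green coupler's mouth (colour on sleeve flange and rear block) on the bore axis, 62 mm above the bench; x axis level, pointing INTO the bore. Fixed. Funnel 34 mm wide (outside 40) narrows to a 22.5 mm bore at x=12 mm; stop at x=48 mm. Sleeve behind the funnel; at x=100 mm a block 88 mm wide, top 87 mm above the bench. Bench free before it. Bores are 105 mm apart, order varies.
- grip_green (a point): Point on the bore axis in the middle of the green coupler's sleeve grip: knurled steel, 42 mm thick, 40 mm long, 34 mm behind the mouth when forward. Behind it the green flange, 56 mm in diameter, 8 mm long. Moves with the sleeve; axes as the mouth's.
- sleeve_green (a joint): Travel of the green sleeve: 0 = forward (start; a jaw then bars the bore), 0.021 = fully back, along the mouth's +x. Pushed forward by up to 10 N, but past 0.018 it flips and stays back. Then a plug pushed in meets a piston with its tip 40 mm inside the mouth; 3 to 4 mm more (4 N) trips the sleeve, which springs forward and locks it, tip 42 to 48 mm inside. Pulled back it ejects a plug some mm.
- handle (a joint): Angle of the yellow valve handle: 0 = open, in line with the pipe; 1.571 = shut, across the pipe (turned anticlockwise from above). Starts near open. Stiff (0.15 N m), stays where it is left.
- handle_grip (a point): Middle of the round upright grip post at the end of the valve handle: 18 mm in diameter, 42 mm tall, its top 128 mm above the bench, this point 108 mm above the bench, 85 mm from the pivot. The flat bar of the handle is below it, its top at 86 mm.
- valve_pivot (a point): Point on the vertical pivot axis of the valve handle, 108 mm above the bench (empty air there). Fixed; x axis along the pipe, the way the handle points at joint 0; closing swings the post towards the y axis.
- crate: Fixed shallow open grey steel crate 270 (x) x 250 (y) mm: floor 5 mm thick, rim 18 mm high and 5 mm thick, and two low ribs along x at y = +-37.5 mm, tops 15 mm above the bench, 3 mm thick, making three lanes. Origin at the centre of its underside, on the bench. Stands left or right of the couplers; the valve is on the other side.
- connector: Loose all-steel double-ended connector, 96 mm long along x, 28 mm square in the middle, 20 mm ends; in the crate, not wanted. Origin at its centre.
- wood_block: Loose wooden block 100 x 30 x 22 mm in the crate, not wanted. Origin at the centre of its underside as placed.
- spacer: Loose black plastic spacer 85 x 26 x 26 mm in the crate, not wanted. Origin at the centre of its underside as placed.
- bowl: White plaster bowl, 100 mm in diameter, 50 mm high, behind the couplers. Bystander. Origin under its centre.
- tin: Blue tin, 80 mm in diameter, 100 mm high, behind the couplers. Bystander. Origin under its centre.
- plaster_cast: White plaster cast, 80 mm in diameter, 60 mm high, behind the couplers. Bystander. Origin under its centre.
Things that resemble listed ones, but are neither listed nor needed, are in the scene too. What is shaped like the plug_blue but white is not meant.

How it is judged:
By the outcome, as a careful person would: the job done as asked, in the order asked, and still so for the second after the job is handed in, with the robot touching nothing.
Of plug_red, plug_blue, plug_green only 2 to 3 are there at a start; the rules pass over those that are not, and their reading is None.
At some moment in a run one of plug_red, plug_blue, plug_green may be knocked a few centimetres aside while the robot is not near it.
Once in a run the grip may slacken for a moment while it holds something.
It also fails if it takes over 210 s, if anything falls off the work surface, if the arm or the gripper's body presses on something with over 40 N, if the wrist force passes 120 N, or if a joint passes its speed limit or range.

## Working session

There is one attempt and no reset: what is moved stays moved. The work goes in short steps, Python scripts to look and compute and a tool call to move; the robot and the scene stay as the last step left them, time stands still between calls to the robot, and variables do not carry over. Pictures are saved under pics/ and viewed, at most 14 in all, crops included, and the job is handed in when it is done.

Besides the shell and the picture viewer there is one more tool, called in YAML: its name, and indented under it one key for each argument. send_rows: Moves the arm, as the interface text tells. Its arguments: {"type":"object","properties":{"xyz":{"type":"array","items":{"type":"array","items":{"type":"number"}}},"twist":{"type":"array","items":{"type":"array","items":{"type":"number"}}},"hand":{"type":"number"},"newtons":{"type":"number"}},"required":["xyz","twist"]}

```bash
mkdir -p pics; ls
cat > h.py <<'E'
import numpy as np, cv2
from cell import read_state, read_camera, order
def cam(n, save=None):
    c=read_camera(n)
    if save: cv2.imwrite('pics/'+save, c['color'])
    return c
def ray(c,uv):
    p=cv2.undistortPoints(np.array([[uv]],float),np.array(c['mtx'],float),np.array(c['dist_coeffs'],float))[0,0]
    R=np.array(c['R']);t=np.array(c['t'])
    return -R.T@t, R.T@np.array([p[0],p[1],1.])
def onz(c,uv,z):
    o,d=ray(c,uv); return o+d*(z-o[2])/d[2]
def proj(c,X):
    R=np.array(c['R']); r,_=cv2.Rodrigues(R)
    return cv2.projectPoints(np.array(X,float).reshape(-1,1,3),r,np.array(c['t'],float),np.array(c['mtx'],float),np.array(c['dist_coeffs'],float))[0].reshape(-1,2)
def tri(c1,u1,c2,u2):
    o1,d1=ray(c1,u1);o2,d2=ray(c2,u2)
    s=np.linalg.lstsq(np.c_[d1,-d2],o2-o1,rcond=None)[0]
    a=o1+s[0]*d1;b=o2+s[1]*d2
    return (a+b)/2,np.linalg.norm(a-b)
E
python3 - <<'E'
from h import *
np.set_printoptions(precision=3,suppress=True)
for n in ['scene','side','wrist']:
    c=cam(n,n+'0.png'); print(n,-np.array(c['R']).T@c['t'], np.array(c['R'])[2], np.array(c['mtx'])[0,0])
print(read_state())
E
```

```text
pics
scene [ 1.208 -0.108  1.052] [-0.567  0.107 -0.817] 476.99865960735985
side [ 0.192 -0.667  0.871] [ 0.311  0.62  -0.72 ] 438.92818629352627
wrist [0.701 0.071 0.385] [-0.    -0.254 -0.967] 338.0214982072895
{'time_s': 0.15, 'joint_positions': array([-0.033,  0.379,  1.735, -0.   ,  1.029, -0.033]), 'joint_velocities': array([ 0.001, -0.   , -0.001,  0.001, -0.001,  0.   ]), 'effort': array([ -0.001, -76.411, -43.466,   0.065,   0.041,  -0.   ]), 'tool_pos': array([ 0.7  , -0.   ,  0.292]), 'tool_rot': array([-3.141, -0.   ,  1.571]), 'ft_force': array([ 0.724, -0.468,  0.921]), 'torque': array([ 0.003, -0.043, -0.025]), 'grasp_force': 0.0, 'opening': 0.0908791533391059}
```

View pics/scene0.png

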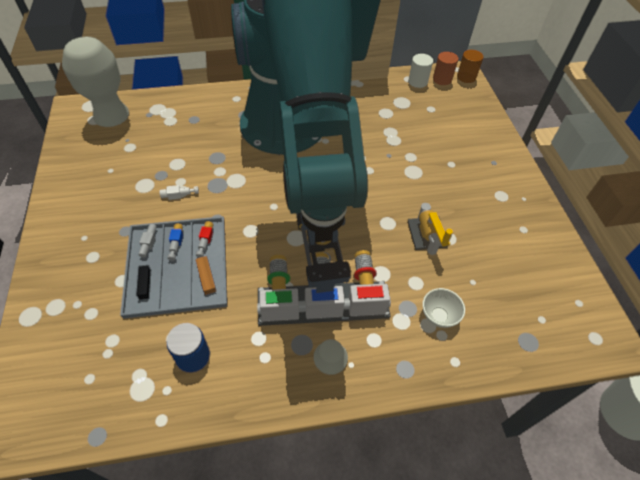

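View pics/side0.png

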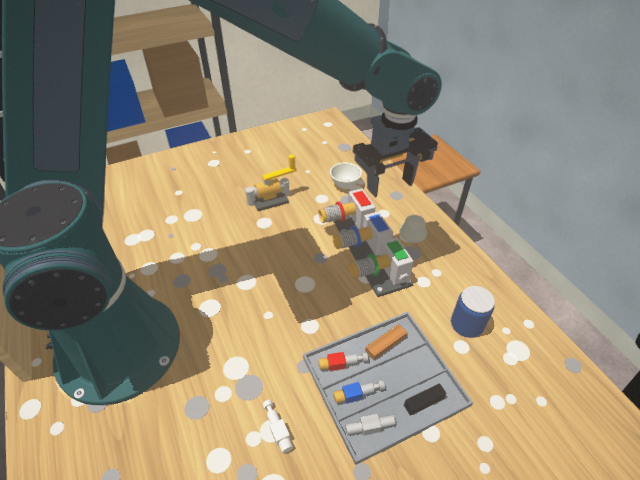

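The scene view shows the crate at image left (y<0) holding the red plug (205,238), blue plug (175,242), steel connector, spacer and wood block. Green is absent. The couplers are green (278,297), blue (325,295) and red (370,292), and the yellow handle's post is at (449,234). The side view has the post top at (292,157).

Run:
```python
from h import *
np.set_printoptions(precision=4,suppress=True)
S=cam('scene');D=cam('side')
def blobs(c,name,col,mn=25):
    h=cv2.cvtColor(c['color'],cv2.COLOR_BGR2HSV);H,s,v=[h[...,i].astype(int) for i in range(3)]
    ok=(s>140)&(v>60)
    m={'red':ok&((H<5)|(H>172)),'blue':ok&(H>105)&(H<125),'green':ok&(H>45)&(H<80),'yel':(s>180)&(v>90)&(H>20)&(H<32)}[col].astype(np.uint8)
    n,l,st,ce=cv2.connectedComponentsWithStats(m)
    for i in range(1,n):
        if st[i,4]>mn and ce[i][1]>130:
            pts=np.argwhere(l==i)[:,::-1].astype(np.float32)
            print(name,col,st[i],ce[i],'z87',onz(c,ce[i],.087)[:2],'z33',onz(c,ce[i],.033)[:2],'z19',onz(c,ce[i],.019)[:2])
for col in ['red','blue','green','yel']:
    blobs(S,'scene',col);blobs(D,'side',col)
print(tri(S,(449,232),D,(292,157)))
cv2.imwrite('pics/z1.png',np.hstack([cv2.resize(S['color'][190:310,400:480],None,fx=5,fy=5),cv2.resize(D['color'][140:220,235:310],None,fx=5,fy=5,).__class__ and cv2.resize(D['color'][140:260,235:310],(375,600))]))
```

```text
scene red [199 227  13  16 135] [205.5852 233.2593] z87 [ 0.4738 -0.2483] z33 [ 0.4327 -0.2561] z19 [ 0.4221 -0.2582]
scene red [355 267  21  12  97] [364.4021 270.8041] z87 [0.6418 0.1194] z33 [0.6101 0.1321] z19 [0.6019 0.1354]
scene red [357 286  26  12 264] [369.7083 291.5644] z87 [0.6985 0.119 ] z33 [0.67   0.1317] z19 [0.6626 0.135 ]
side red [353 191  18  15 143] [361.6643 198.2238] z87 [0.7018 0.1219] z33 [0.7369 0.1763] z19 [0.746  0.1904]
side red [336 202   9  19  57] [341.2456 210.8947] z87 [0.6263 0.1003] z33 [0.6563 0.1532] z19 [0.664  0.1669]
side red [328 352  18  19 265] [336.3925 360.8377] z87 [ 0.409  -0.2894] z33 [ 0.424  -0.2634] z19 [ 0.4279 -0.2567]
scene blue [169 229  13  16 136] [175.7206 235.4485] z87 [ 0.4694 -0.3213] z33 [ 0.4281 -0.3333] z19 [ 0.4174 -0.3364]
scene blue [627 245  13  34 240] [634.95   260.2917] z87 [0.7132 0.7772] z33 [0.6855 0.8267] z19 [0.6783 0.8395]
scene blue [312 289  25  11 196] [324.3316 294.9541] z87 [0.6911 0.014 ] z33 [0.6622 0.0208] z19 [0.6547 0.0226]
scene blue [171 338  35  33 457] [191.5098 359.3217] z87 [ 0.7987 -0.2877]
[... 225 characters left out ...]
3573] z33 [ 0.4222 -0.3359] z19 [ 0.426  -0.3304]
scene green [269 273  20  10  58] [278.4138 275.6897] z87 [ 0.6239 -0.0838] z33 [ 0.5912 -0.0824] z19 [ 0.5828 -0.0821]
scene green [267 292  24  11 226] [278.1062 296.7611] z87 [ 0.6794 -0.0911] z33 [ 0.6499 -0.0902] z19 [ 0.6422 -0.09  ]
side green [394 249  14  10  78] [400.4359 254.2051] z87 [ 0.6818 -0.103 ] z33 [ 0.7155 -0.0641] z19 [ 0.7243 -0.054 ]
scene yel [428 212  25  34 352] [439.8381 228.5739] z87 [0.5485 0.3364] z33 [0.5116 0.3612] z19 [0.502  0.3677]
side yel [263 155  33  25 219] [281.5479 169.758 ] z87 [0.5532 0.3411] z33 [0.5781 0.4106] z19 [0.5845 0.4286]
(array([0.5874, 0.3379, 0.1242]), np.float64(0.0004083455287798676))
```

View pics/z1.png

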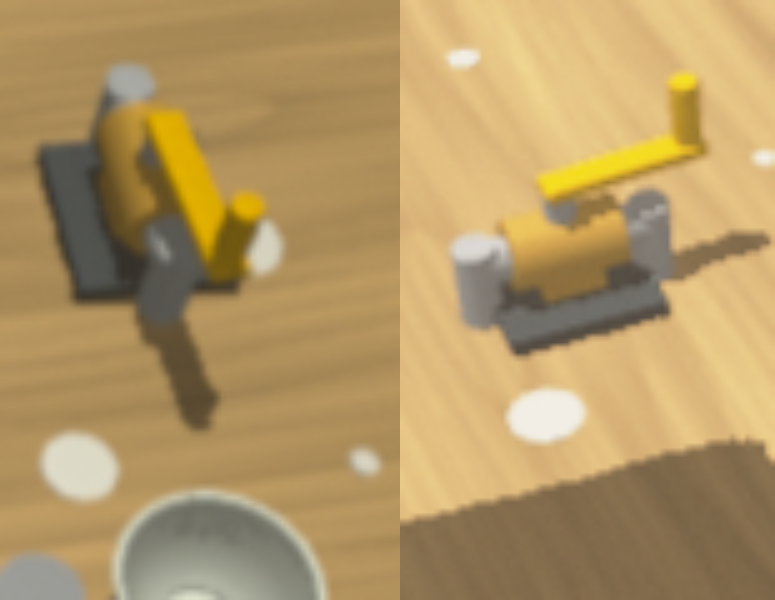

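Run:
```python
from h import *
np.set_printoptions(precision=4,suppress=True)
S=cam('scene');D=cam('side')
p=[((450,231.4),(291.8,156)),((426,205),(250.6,188)),((433,236),(284.4,178.4))]
for a,b in p: print(tri(S,a,D,b))
print(onz(S,p[0][0],.128),onz(D,p[0][1],.128))
# bar outline at z=.086 : bar corners scene
for q in [(150,115),(180,110),(208,275),(240,275)]: print('bar scene',onz(S,(q[0]/5+400,q[1]/5+190),.086))
for q in [(540,183),(690,137),(545,198),(703,150)]: print('bar side',onz(D,((q[0]-400)/5+235,q[1]/5+140),.086))
for q in [(40,150),(78,295),(238,288)]: print('base scene',onz(S,(q[0]/5+400,q[1]/5+190),.008))
for q in [(517,350),(668,305)]: print('base side',onz(D,((q[0]-400)/5+235,q[1]/5+140),.004))
```

```text
(array([0.5877, 0.3397, 0.1265]), np.float64(0.00048663375988347))
(array([0.4495, 0.3351, 0.0604]), np.float64(0.002742727512169683))
(array([0.5539, 0.3219, 0.0668]), np.float64(0.002246081976141205))
[0.5884 0.3392 0.128 ] [0.5869 0.3374 0.128 ]
bar scene [0.4953 0.3272 0.086 ]
bar scene [0.4945 0.3437 0.086 ]
bar scene [0.5973 0.3253 0.086 ]
bar scene [0.5997 0.3411 0.086 ]
bar side [0.4922 0.3356 0.086 ]
bar side [0.5889 0.3381 0.086 ]
bar side [0.4897 0.3209 0.086 ]
bar side [0.5907 0.3228 0.086 ]
base scene [0.4525 0.2943 0.008 ]
base scene [0.5499 0.2877 0.008 ]
base scene [0.5585 0.3735 0.008 ]
base side [0.4534 0.2939 0.004 ]
base side [0.5501 0.292  0.004 ]
```

send_rows:
  xyz:
    - [1,-0.56,0]
    - [1,-0.56,0]
    - [1,-0.56,0]
    - [1,-0.56,0]
    - [1,-0.56,0]
    - [1,-0.56,0]
    - [1,-0.56,0]
    - [1,-0.56,0]
    - [1,-0.56,0]
    - [1,-0.56,0]
  twist:
    - [0,0,0]
    - [0,0,0]
    - [0,0,0]
    - [0,0,0]
    - [0,0,0]
    - [0,0,0]
    - [0,0,0]
    - [0,0,0]
    - [0,0,0]
    - [0,0,0]
  hand: 0

```text
time_s: 1.35
tool_pos: [0.5863, 0.2019, 0.2923]
tool_rot: [-3.142, -0.0, 1.572]
ft_force: [0.3, -0.2, 0.1]
opening: 0.0912
grasp_force: 0.0
```

send_rows:
  xyz:
    - [1,0,0]
    - [1,0,0]
    - [1,0,0]
    - [1,0,0]
    - [1,0,0]
    - [1,0,0]
    - [0.925,0,0]
    - [0,0,0.5]
    - [0,0,0.5]
    - [0,0,0.5]
  twist:
    - [0,0,0]
    - [0,0,0]
    - [0,0,0]
    - [0,0,0]
    - [0,0,0]
    - [0,0,0]
    - [0,0,0]
    - [0,0,1]
    - [0,0,1]
    - [0,0,1]

```text
time_s: 2.35
tool_pos: [0.588, 0.3394, 0.2618]
tool_rot: [-3.142, 0.0, 1.206]
ft_force: [0.6, 0.2, -0.2]
opening: 0.0915
grasp_force: 0.0
```

send_rows:
  xyz:
    - [0,0,0]
    - [0,0,0]
    - [0,0,0]
    - [0,0,0]
    - [0,0,0]
    - [0,0,0]
    - [0,0,0]
    - [0,0,0]
    - [0,0,0]
    - [0,0,0]
  twist:
    - [0,0,1]
    - [0,0,1]
    - [0,0,1]
    - [0,0,1]
    - [0,0,1]
    - [0,0,1]
    - [0,0,1]
    - [0,0,1]
    - [0,0,1]
    - [0,0,1]

```text
time_s: 3.35
tool_pos: [0.5881, 0.3392, 0.2621]
tool_rot: [3.142, 0.0, 0.006]
ft_force: [-0.5, -0.3, 0.7]
opening: 0.0907
grasp_force: 0.0
```

Run:
```python
from h import *
np.set_printoptions(precision=4,suppress=True)
c=cam('wrist','w1.png'); s=read_state(); print(s['time_s'],s['tool_pos'],s['tool_rot'],s['joint_positions'])
```

```text
3.4 [0.5881 0.3392 0.2621] [ 3.1416  0.0001 -0.0016] [ 0.4888  0.381   1.7933 -0.      0.9674  2.0612]
```

View pics/w1.png

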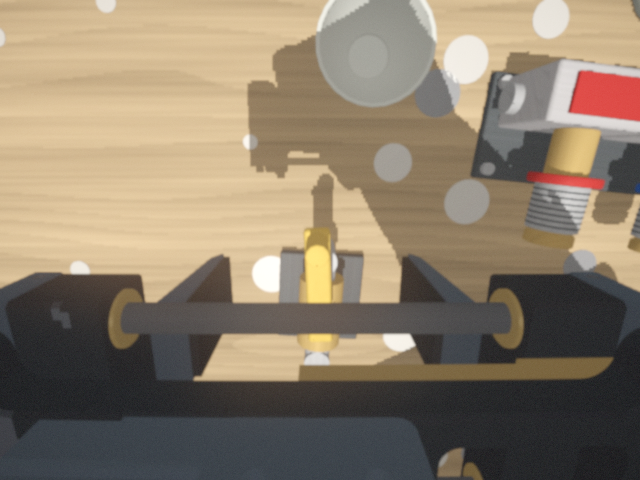

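The wrist view shows the post at (317,240), midway between the fingers. The red coupler is at right, its bore nearly along world x.

send_rows:
  xyz:
    - [0,0,1]
    - [0,0,1]
    - [0,0,1]
    - [0,0,1]
    - [0,0,0.6]
    - [0,0,0]
  twist:
    - [0,0,0]
    - [0,0,0]
    - [0,0,0]
    - [0,0,0]
    - [0,0,0]
    - [0,0,0]

```text
time_s: 4.0
tool_pos: [0.5874, 0.3385, 0.1686]
tool_rot: [3.14, 0.002, 0.012]
ft_force: [-1.9, 0.5, 0.6]
opening: 0.0914
grasp_force: 0.0
```

send_rows:
  xyz:
    - [0,0,0]
    - [0,0,0]
    - [0,0,0]
    - [0,0,0]
    - [0,0,0]
    - [0,0,0]
    - [0,0,0]
    - [0,0,0]
  twist:
    - [0,0,0]
    - [0,0,0]
    - [0,0,0]
    - [0,0,0]
    - [0,0,0]
    - [0,0,0]
    - [0,0,0]
    - [0,0,0]
  hand: 1
  newtons: 8

```text
time_s: 4.8
tool_pos: [0.588, 0.3385, 0.1702]
tool_rot: [3.142, 0.0, 0.011]
ft_force: [-0.1, 0.1, 0.1]
opening: 0.03
grasp_force: 0.0
```

send_rows:
  xyz:
    - [-0.03,-0.51,0]
    - [-0.03,-0.51,0]
    - [-0.03,-0.51,0]
    - [-0.03,-0.51,0]
    - [-0.03,-0.51,0]
    - [-0.03,-0.51,0]
  twist:
    - [0,0,-1]
    - [0,0,-1]
    - [0,0,-1]
    - [0,0,-1]
    - [0,0,-1]
    - [0,0,-1]

```text
time_s: 5.4
tool_pos: [0.5656, 0.3942, 0.17]
tool_rot: [-3.142, 0.002, 0.736]
ft_force: [-4.5, -6.6, 4.9]
opening: 0.018
grasp_force: 8.0
```

send_rows:
  xyz:
    - [-0.03,-0.51,0]
    - [-0.03,-0.51,0]
    - [-0.03,-0.51,0]
    - [-0.03,-0.51,0]
    - [-0.03,-0.51,0]
    - [0,0,0]
  twist:
    - [0,0,-1]
    - [0,0,-1]
    - [0,0,-1]
    - [0,0,-1]
    - [0,0,-1]
    - [0,0,0]

```text
time_s: 6.0
tool_pos: [0.5221, 0.4202, 0.1701]
tool_rot: [-3.141, 0.002, 1.335]
ft_force: [-2.1, -4.9, 1.2]
opening: 0.0175
grasp_force: 8.0
```

send_rows:
  xyz:
    - [-0.02,-0.25,0]
    - [-0.02,-0.25,0]
    - [0,0,0]
  twist:
    - [0,0,-0.5]
    - [0,0,-0.5]
    - [0,0,0]

```text
time_s: 6.3
tool_pos: [0.513, 0.4217, 0.1701]
tool_rot: [-3.141, -0.0, 1.45]
ft_force: [-2.0, 0.9, -1.2]
opening: 0.0176
grasp_force: 8.0
```

Run:
```python
from h import *
S=cam('scene');D=cam('side')
cv2.imwrite('pics/z2.png',np.hstack([cv2.resize(S['color'][170:290,400:480],None,fx=5,fy=5),cv2.resize(D['color'][110:230,225:305],None,fx=5,fy=5)]))
s=read_state(); print(s['time_s'],s['tool_pos'],s['tool_rot'],s['ft_force'])
```

```text
6.4 [0.51327156 0.42168436 0.17006989] [-3.14110336e+00  1.29268254e-04  1.44762274e+00] [-2.4680271   1.2865631  -1.11966238]
```

View pics/z2.png

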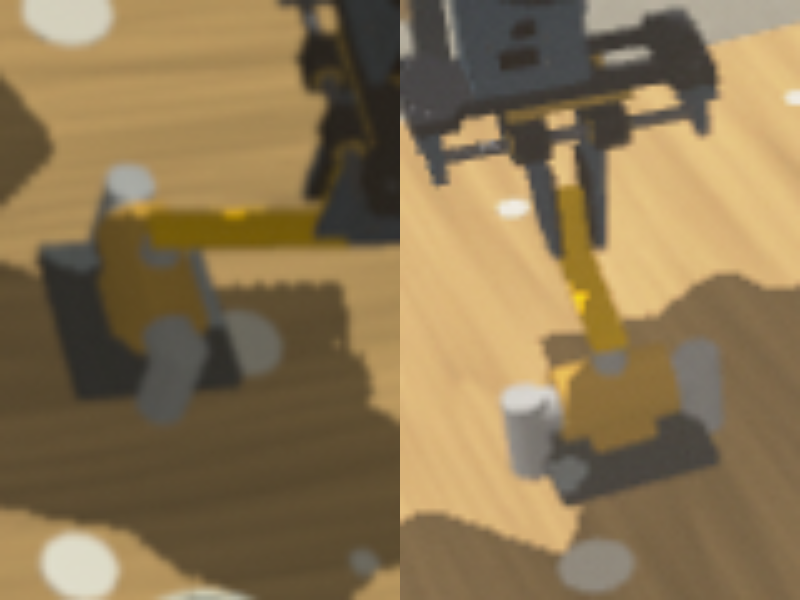

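The handle is nearly across the pipe. I'll keep pushing until it meets the stop.

send_rows:
  xyz:
    - [0,-0.2,0]
    - [0,-0.2,0]
    - [0,0,0]
  twist:
    - [0,0,-0.3]
    - [0,0,-0.3]
    - [0,0,0]
  newtons: 15

```text
time_s: 6.7
tool_pos: [0.5054, 0.4225, 0.1701]
tool_rot: [3.141, 0.0, 1.522]
ft_force: [0.0, 0.2, -4.9]
opening: 0.0177
grasp_force: 15.0
```

send_rows:
  xyz:
    - [0,-0.2,0]
    - [0,0,0]
  twist:
    - [0,0,-0.2]
    - [0,0,0]

```text
time_s: 6.9
tool_pos: [0.5041, 0.4224, 0.1703]
tool_rot: [3.135, -0.001, 1.546]
ft_force: [29.5, -5.3, -20.9]
opening: 0.0184
grasp_force: 15.0
```

send_rows:
  xyz:
    - [0,0,0]
    - [0,0,0]
    - [0,0,0]
    - [0,0,0]
    - [0,0,-0.6]
    - [0,0,-1]
    - [0,0,-1]
    - [0,0,-1]
    - [0,0,-1]
    - [0,0,-1]
  twist:
    - [0,0,0]
    - [0,0,0]
    - [0,0,0]
    - [0,0,0]
    - [0,0,0]
    - [0,0,0]
    - [0,0,0]
    - [0,0,0]
    - [0,0,0]
    - [0,0,0]
  hand: 0

```text
time_s: 7.9
tool_pos: [0.5012, 0.4228, 0.2841]
tool_rot: [3.141, -0.0, 1.547]
ft_force: [-0.5, -0.1, 0.0]
opening: 0.0909
grasp_force: 0.0
```

send_rows:
  xyz:
    - [-1,0.13,0]
    - [-1,0.13,0]
    - [-1,0.13,0]
    - [-1,0.13,0]
    - [-1,0.13,0]
    - [-1,0.13,0]
    - [-1,0.13,0]
    - [-1,0.13,0]
    - [-1,0.13,0]
    - [-1,0.13,0]
  twist:
    - [0,0,0]
    - [0,0,0]
    - [0,0,0]
    - [0,0,0]
    - [0,0,0]
    - [0,0,0]
    - [0,0,0]
    - [0,0,0]
    - [0,0,0]
    - [0,0,0]

```text
time_s: 8.9
tool_pos: [0.5222, 0.22, 0.2816]
tool_rot: [-3.141, 0.0, 1.546]
ft_force: [0.4, 0.0, 0.1]
opening: 0.0915
grasp_force: 0.0
```

send_rows:
  xyz:
    - [-1,0.13,0]
    - [-1,0.13,0]
    - [-1,0.13,0]
    - [-1,0.13,0]
    - [-1,0.13,0]
    - [-1,0.13,0]
    - [-1,0.13,0]
    - [0,0,0]
    - [0,0,0]
    - [0,0,0]
  twist:
    - [0,0,0]
    - [0,0,0]
    - [0,0,0]
    - [0,0,0]
    - [0,0,0]
    - [0,0,0]
    - [0,0,0.9]
    - [0,0,0.9]
    - [0,0,0.9]
    - [0,0,0.9]

```text
time_s: 9.9
tool_pos: [0.5367, 0.0803, 0.2816]
tool_rot: [-3.141, 0.001, 1.109]
ft_force: [0.4, 0.1, -0.2]
opening: 0.0913
grasp_force: 0.0
```

send_rows:
  xyz:
    - [0,0,0]
    - [0,0,0]
    - [0,0,0]
    - [0,0,0]
    - [0,0,0]
    - [0,0,0]
    - [0,0,0]
    - [0,0,0]
    - [0,0,0]
    - [0,0,0]
  twist:
    - [0,0,1]
    - [0,0,1]
    - [0,0,1]
    - [0,0,1]
    - [0,0,1]
    - [0,0,1]
    - [0,0,1]
    - [0,0,1]
    - [0,0,1]
    - [0,0,1]

```text
time_s: 10.9
tool_pos: [0.5366, 0.0806, 0.2816]
tool_rot: [3.141, 0.001, -0.091]
ft_force: [-0.2, -0.8, -0.0]
opening: 0.0913
grasp_force: 0.0
```

Run:
```python
from h import *
c=cam('wrist','w2.png'); s=read_state(); print(s['time_s'],s['tool_pos'],s['tool_rot'],s['joint_positions'])
S=cam('scene'); cv2.imwrite('pics/z3.png',cv2.resize(S['color'][170:290,380:480],None,fx=5,fy=5))
```

```text
10.95 [0.53665095 0.08058334 0.28165243] [ 3.14136777e+00  9.88154445e-04 -9.82269800e-02] [ 1.06103776e-01  1.46121957e-01  2.05830179e+00 -2.44193810e-05
  9.38182133e-01  1.77514142e+00]
```

View pics/w2.png

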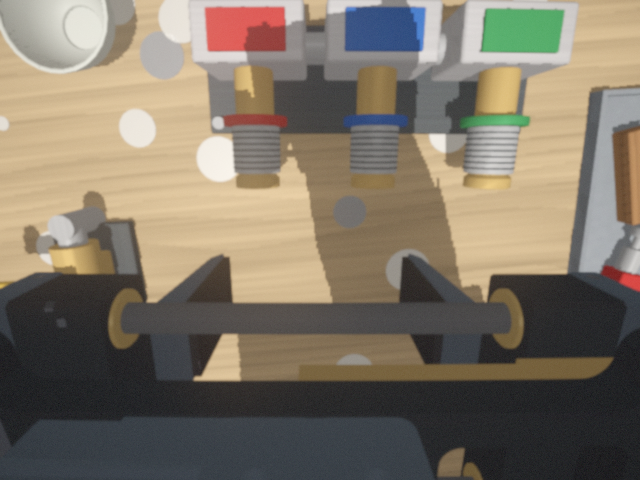

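View pics/z3.png

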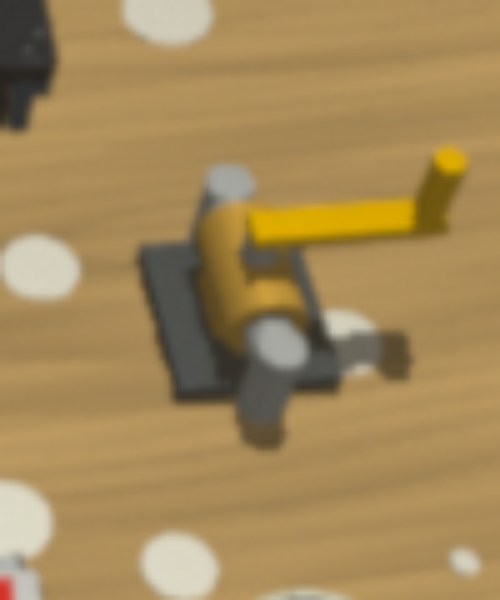

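Valve shut. The wrist view shows all three couplers with sleeves forward: the red, blue and green mouths end at (257,187), (373,187) and (488,188), and the flanges are at row ~121.

Run:
```python
from h import *
np.set_printoptions(precision=4,suppress=True)
c=cam('wrist');S=cam('scene')
im=c['color'];h=cv2.cvtColor(im,cv2.COLOR_BGR2HSV).astype(int)
for n,m in {'red':(h[...,0]<5)|(h[...,0]>172),'blue':(h[...,0]>105)&(h[...,0]<125),'green':(h[...,0]>45)&(h[...,0]<80)}.items():
    m=(m&(h[...,1]>120)&(h[...,2]>50)).astype(np.uint8);m[135:]=0
    k,l,st,ce=cv2.connectedComponentsWithStats(m)
    for i in range(1,k):
        if st[i,4]>150 and st[i,0]>150:
            x,y,w,hh,_=st[i]; 
            if y<60: print(n,'block',onz(c,ce[i],.087)[:2],w,hh)
            else:
                L,Rr=onz(c,(x,y+hh/2),.062),onz(c,(x+w,y+hh/2),.062)
                print(n,'flange ctr',ce[i],onz(c,ce[i],.085)[:2],'edges',L[:2],Rr[:2],'w',np.linalg.norm(L-Rr))
for n,u in [('red',257),('blue',373),('green',488)]:
    print(n,'rim bottom z82',onz(c,(u,188),.082)[:2],'z62',onz(c,(u,188),.062)[:2])
print('post',onz(S,(470,202.4),.128)[:2])
for a in range(118,195,3): pass
cv2.imwrite('pics/z4.png',cv2.resize(im[100:200,210:410],None,fx=4,fy=4))
```

```text
red block [0.7027 0.119 ] 79 44
red flange ctr [256.8569 119.5599] [0.6362 0.1198] edges [0.6397 0.1516] [0.6347 0.0962] w 0.055595138832965574
blue block [0.6929 0.0132] 78 43
blue flange ctr [375.9799 119.9708] [0.6273 0.023 ] edges [0.6302 0.0462] [ 0.6255 -0.0091] w 0.05556059016553764
green block [ 0.6832 -0.0922] 80 41
green flange ctr [479.3109 121.1295] [ 0.6194 -0.0615] edges [ 0.6202 -0.0577] [ 0.6176 -0.0889] w 0.03125595657843842
red rim bottom z82 [0.5806 0.1275] z62 [0.5787 0.1311]
blue rim bottom z82 [0.5718 0.0276] z62 [0.5692 0.0244]
green rim bottom z82 [ 0.5632 -0.0721] z62 [ 0.5601 -0.0821]
post [0.5086 0.419 ]
```

View pics/z4.png

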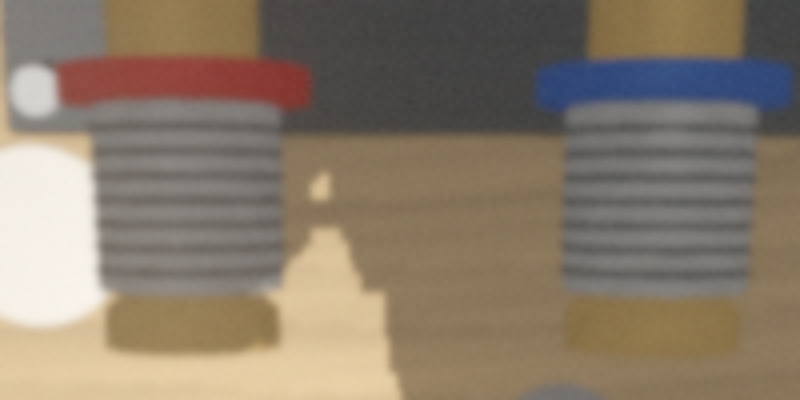

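send_rows:
  xyz:
    - [0.9,-0.67,0]
    - [0.9,-0.67,0]
    - [0.9,-0.67,0]
    - [0.9,-0.67,0]
    - [0,0,1]
    - [0,0,1]
    - [0,0,1]
    - [0,0,1]
    - [0,0,0]
    - [0,0,0]
  twist:
    - [0,0,0]
    - [0,0,0]
    - [0,0,0]
    - [0,0,0]
    - [0,0,0]
    - [0,0,0]
    - [0,0,0]
    - [0,0,0]
    - [0,0,0]
    - [0,0,0]

```text
time_s: 12.1
tool_pos: [0.6136, 0.1288, 0.2024]
tool_rot: [3.141, 0.001, -0.084]
ft_force: [0.2, -1.0, 0.8]
opening: 0.0911
grasp_force: 0.0
```

Run:
```python
from h import *
np.set_printoptions(precision=4,suppress=True)
s=read_state(); print(s['time_s'],s['tool_pos'],s['tool_rot'])
c=cam('wrist','w3.png')
```

```text
12.1 [0.6136 0.1288 0.2024] [ 3.1414  0.0006 -0.0837]
```

View pics/w3.png

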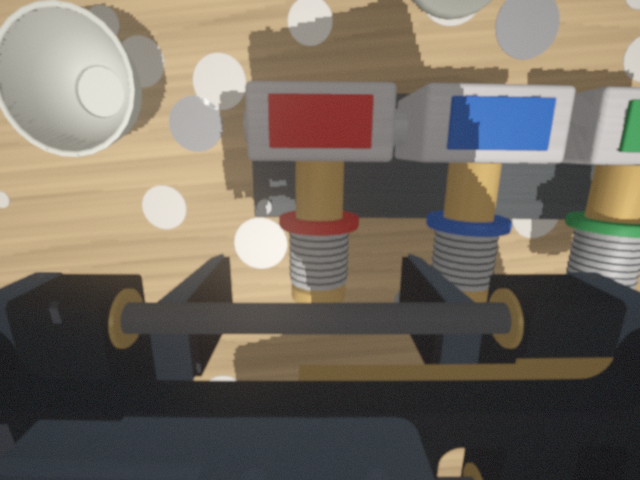

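The wrist view has the red flange (319,222) centred between the fingers, with the bowl and the other couplers clear. Descending and gripping.

send_rows:
  xyz:
    - [0,0.07,1]
    - [0,0,1]
    - [0,0,1]
    - [0,0,1]
    - [0,0,0]
  twist:
    - [0,0,0]
    - [0,0,0]
    - [0,0,0]
    - [0,0,0]
    - [0,0,0]

```text
time_s: 12.65
tool_pos: [0.6129, 0.1274, 0.1212]
tool_rot: [3.141, 0.002, -0.084]
ft_force: [-0.6, 1.2, 0.1]
opening: 0.0913
grasp_force: 0.0
```

send_rows:
  xyz:
    - [0,0,0]
    - [0,0,0]
    - [0,0,0]
    - [0,0,0]
    - [0,0,0]
    - [0,0,0]
    - [0,0,0]
    - [0,0,0]
  twist:
    - [0,0,0]
    - [0,0,0]
    - [0,0,0]
    - [0,0,0]
    - [0,0,0]
    - [0,0,0]
    - [0,0,0]
    - [0,0,0]
  hand: 1
  newtons: 40

```text
time_s: 13.45
tool_pos: [0.6135, 0.1269, 0.1224]
tool_rot: [3.141, 0.0, -0.086]
ft_force: [-1.4, -8.8, 3.8]
opening: 0.0418
grasp_force: 40.0
```

send_rows:
  xyz:
    - [0.2,0,0]
    - [0.2,0,0]
    - [0.2,0,0]
    - [0.2,0,0]
    - [0.2,0,0]
    - [0,0,0]
  twist:
    - [0,0,0]
    - [0,0,0]
    - [0,0,0]
    - [0,0,0]
    - [0,0,0]
    - [0,0,0]

```text
time_s: 14.05
tool_pos: [0.6341, 0.1251, 0.1224]
tool_rot: [3.141, -0.001, -0.086]
ft_force: [1.8, -10.0, 2.4]
opening: 0.0419
grasp_force: 40.0
```

send_rows:
  xyz:
    - [0.1,0,0]
    - [0,0,0]
  twist:
    - [0,0,0]
    - [0,0,0]

```text
time_s: 14.25
tool_pos: [0.6347, 0.125, 0.1223]
tool_rot: [3.141, 0.003, -0.086]
ft_force: [-7.8, -8.6, 10.6]
opening: 0.0419
grasp_force: 40.0
```

send_rows:
  xyz:
    - [0,0,0]
    - [0,0,0]
    - [0,0,0]
    - [0,0,0]
    - [0,0,-1]
    - [0,0,-1]
    - [0,0,-1]
    - [0,0,-1]
    - [0,0,-1]
    - [0,0,-1]
  twist:
    - [0,0,0]
    - [0,0,0]
    - [0,0,0]
    - [0,0,0]
    - [0,0,0]
    - [0,0,0]
    - [0,0,0]
    - [0,0,0]
    - [0,0,0]
    - [0,0,0]
  hand: 0

```text
time_s: 15.25
tool_pos: [0.6354, 0.1258, 0.2431]
tool_rot: [-3.142, -0.0, -0.085]
ft_force: [0.9, 0.2, 0.0]
opening: 0.0911
grasp_force: 0.0
```

Run:
```python
from h import *
np.set_printoptions(precision=4,suppress=True)
s=read_state(); print(s['time_s'],s['tool_pos'],s['tool_rot'])
c=cam('wrist')
h=cv2.cvtColor(c['color'],cv2.COLOR_BGR2HSV).astype(int)
for n,m in {'red':(h[...,0]<5)|(h[...,0]>172),'blue':(h[...,0]>105)&(h[...,0]<125)}.items():
    m=(m&(h[...,1]>120)&(h[...,2]>50)).astype(np.uint8)
    k,l,st,ce=cv2.connectedComponentsWithStats(m)
    for i in range(1,k):
        if st[i,4]>150: x,y,w,hh,_=st[i]; print(n,st[i],onz(c,(x+w/2,y+hh/2),.085)[:2])
```

```text
15.25 [0.6354 0.1258 0.2431] [-3.1416 -0.0002 -0.0851]
red [ 276  137   84   42 3400] [0.7012 0.1182]
red [284 204  68  19 766] [0.6605 0.1216]
blue [ 423  139   86   41 3326] [0.6912 0.0108]
blue [409 227  68  23 779] [0.6328 0.0271]
```

send_rows:
  xyz:
    - [-0.18,0.9,0]
    - [-0.18,0.9,0]
    - [-0.18,0.9,0]
    - [-0.18,0.9,0]
    - [-0.18,0.9,0]
    - [-0.16,0.87,0]
    - [0,0,1]
    - [0,0,1]
    - [0,0,1]
    - [0,0,0]
  twist:
    - [0,0,0]
    - [0,0,0]
    - [0,0,0]
    - [0,0,0]
    - [0,0,0]
    - [0,0,0.06]
    - [0,0,0]
    - [0,0,0]
    - [0,0,0]
    - [0,0,0]

```text
time_s: 16.3
tool_pos: [0.6037, 0.0197, 0.1799]
tool_rot: [3.141, 0.004, -0.093]
ft_force: [-0.7, 0.7, -0.1]
opening: 0.0913
grasp_force: 0.0
```

send_rows:
  xyz:
    - [0,0,1]
    - [0,0,1]
    - [0,0,1]
    - [0,0,0]
  twist:
    - [0,0,0]
    - [0,0,0]
    - [0,0,0]
    - [0,0,0]

```text
time_s: 16.7
tool_pos: [0.6042, 0.0201, 0.121]
tool_rot: [3.141, 0.003, -0.093]
ft_force: [-0.9, -0.4, 0.7]
opening: 0.0912
grasp_force: 0.0
```

send_rows:
  xyz:
    - [0,0,0]
    - [0,0,0]
    - [0,0,0]
    - [0,0,0]
    - [0,0,0]
    - [0,0,0]
    - [0,0,0]
    - [0,0,0]
  twist:
    - [0,0,0]
    - [0,0,0]
    - [0,0,0]
    - [0,0,0]
    - [0,0,0]
    - [0,0,0]
    - [0,0,0]
    - [0,0,0]
  hand: 1
  newtons: 40

```text
time_s: 17.5
tool_pos: [0.6054, 0.0216, 0.1225]
tool_rot: [-3.14, -0.001, -0.092]
ft_force: [-0.2, 13.3, 2.1]
opening: 0.0449
grasp_force: 40.0
```

send_rows:
  xyz:
    - [0.2,0,0]
    - [0.2,0,0]
    - [0.2,0,0]
    - [0.2,0,0]
    - [0.2,0,0]
    - [0.1,0,0]
    - [0,0,0]
  twist:
    - [0,0,0]
    - [0,0,0]
    - [0,0,0]
    - [0,0,0]
    - [0,0,0]
    - [0,0,0]
    - [0,0,0]

```text
time_s: 18.2
tool_pos: [0.6266, 0.0197, 0.1224]
tool_rot: [-3.14, 0.002, -0.092]
ft_force: [-5.3, 13.8, 6.9]
opening: 0.0443
grasp_force: 40.0
```

send_rows:
  xyz:
    - [0,0,0]
    - [0,0,0]
    - [0,0,0]
    - [0,0,0]
    - [0,0,-1]
    - [0,0,-1]
    - [0,0,-1]
    - [0,0,-1]
    - [0,0,-1]
    - [0,0,-1]
  twist:
    - [0,0,0]
    - [0,0,0]
    - [0,0,0]
    - [0,0,0]
    - [0,0,0]
    - [0,0,0]
    - [0,0,0]
    - [0,0,0]
    - [0,0,0]
    - [0,0,0]
  hand: 0

```text
time_s: 19.2
tool_pos: [0.627, 0.0184, 0.2431]
tool_rot: [3.142, -0.0, -0.093]
ft_force: [0.4, 0.4, 0.2]
opening: 0.0913
grasp_force: 0.0
```

send_rows:
  xyz:
    - [-0.57,0.99,-0.1]
    - [-0.57,0.99,-0.1]
    - [-0.57,0.99,-0.1]
    - [-0.57,0.99,-0.1]
    - [-0.57,0.99,-0.1]
    - [-0.57,0.99,-0.1]
    - [-0.57,0.99,-0.1]
    - [-0.57,0.99,-0.1]
    - [-0.57,0.99,-0.1]
    - [-0.57,0.99,-0.1]
  twist:
    - [0,0,0]
    - [0,0,0]
    - [0,0,0]
    - [0,0,0]
    - [0,0,0]
    - [0,0,0]
    - [0,0,0]
    - [0,0,0]
    - [0,0,0]
    - [0,0,0]

```text
time_s: 20.2
tool_pos: [0.4946, -0.1689, 0.2624]
tool_rot: [3.141, -0.0, -0.093]
ft_force: [0.3, -0.3, 0.1]
opening: 0.0912
grasp_force: 0.0
```

send_rows:
  xyz:
    - [-0.57,0.99,0]
    - [-0.57,0.99,0]
    - [-0.57,0.99,0]
    - [-0.57,0.99,0]
    - [-0.57,0.99,0]
    - [0,0,0]
    - [0,0,0]
  twist:
    - [0,0,0]
    - [0,0,0]
    - [0,0,0]
    - [0,0,0]
    - [0,0,0]
    - [0,0,0]
    - [0,0,0]

```text
time_s: 20.9
tool_pos: [0.4293, -0.2617, 0.2623]
tool_rot: [3.142, -0.0, -0.094]
ft_force: [-0.6, 0.5, -0.9]
opening: 0.0913
grasp_force: 0.0
```

Run:
```python
from h import *
np.set_printoptions(precision=4,suppress=True)
s=read_state(); print(s['time_s'],s['tool_pos'],s['tool_rot'],s['joint_positions'])
c=cam('wrist','w5.png')
h=cv2.cvtColor(c['color'],cv2.COLOR_BGR2HSV).astype(int)
for n,m in {'red':(h[...,0]<5)|(h[...,0]>172),'blue':(h[...,0]>105)&(h[...,0]<125)}.items():
    m=(m&(h[...,1]>120)&(h[...,2]>50)).astype(np.uint8)
    k,l,st,ce=cv2.connectedComponentsWithStats(m)
    for i in range(1,k):
        if st[i,4]>150:
            pts=np.argwhere(l==i)[:,::-1].astype(np.float32); b=cv2.boxPoints(cv2.minAreaRect(pts))
            print(n,st[i],[onz(c,q,.033)[:2] for q in b])
```

```text
20.9 [ 0.4293 -0.2617  0.2623] [ 3.1416 -0.0002 -0.0936] [-0.5938  0.1083  2.1447  0.0001  0.8883  1.0706]
red [297 205  32  41 918] [array([ 0.4157, -0.2411]), array([ 0.4508, -0.2519]), array([ 0.4434, -0.2764]), array([ 0.408 , -0.2662])]
blue [376 205  32  36 849] [array([ 0.4117, -0.3197]), array([ 0.4454, -0.3255]), array([ 0.4396, -0.3517]), array([ 0.4057, -0.3466])]
```

View pics/w5.png

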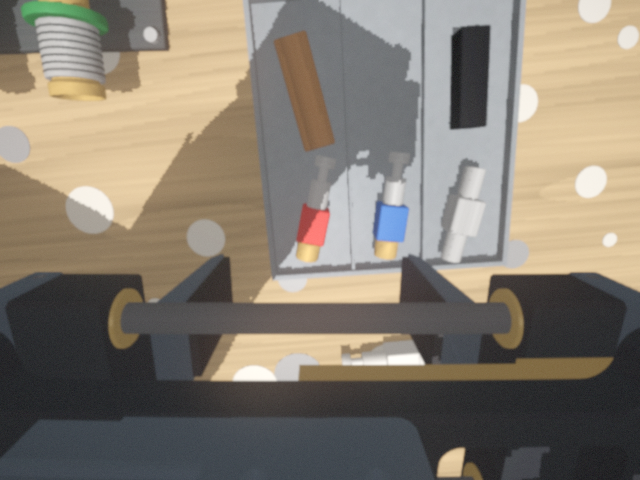

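The wrist view shows the crate with the red plug's body at (313,225), nose up and to the right, and the blue plug's at (391,222). The steel connector is at (465,215), the wood block and spacer are in the far half, and the white decoy lies outside. Grasping red with the fingertips just above the ribs.

send_rows:
  xyz:
    - [0,-0.12,0]
    - [0,0,0]
    - [0,0,1]
    - [0,0,1]
    - [0,0,1]
    - [0,0,1]
    - [0,0,1]
    - [0,0,1]
    - [0,0,0]
    - [0,0,0]
  twist:
    - [0,0,0]
    - [0,0,0.84]
    - [0,0,0.84]
    - [0,0,0]
    - [0,0,0]
    - [0,0,0]
    - [0,0,0]
    - [0,0,0]
    - [0,0,0]
    - [0,0,0]
  hand: 0.45

```text
time_s: 21.95
tool_pos: [0.4299, -0.2586, 0.1425]
tool_rot: [-3.141, 0.001, -0.293]
ft_force: [0.2, -0.4, -0.0]
opening: 0.0502
grasp_force: 0.0
```

Run:
```python
from h import *
np.set_printoptions(precision=4,suppress=True)
s=read_state(); print(s['time_s'],s['tool_pos'],s['tool_rot'],s['opening'])
c=cam('wrist','w6.png')
```

```text
21.95 [ 0.4299 -0.2586  0.1425] [-3.1414  0.0005 -0.2933] 0.050173985269455955
```

View pics/w6.png

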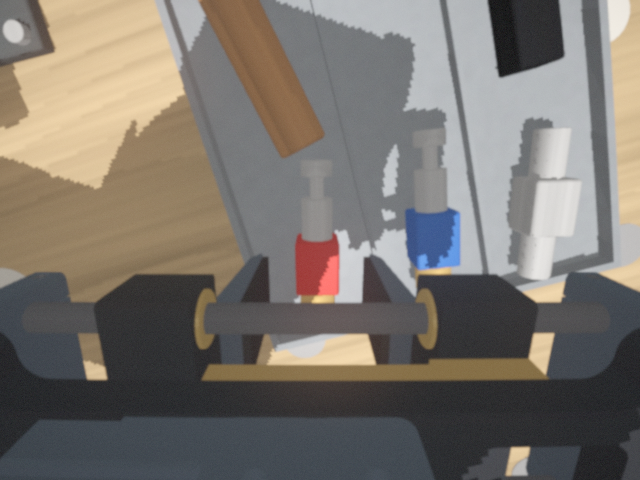

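The red plug is vertical in the image and centred between the fingers (317,265). Going down to grip.

send_rows:
  xyz:
    - [0,0,1]
    - [0,0,1]
    - [0,0,0.4]
    - [0,0,0]
    - [0,0,0]
  twist:
    - [0,0,0]
    - [0,0,0]
    - [0,0,0]
    - [0,0,0]
    - [0,0,0]

```text
time_s: 22.5
tool_pos: [0.43, -0.2593, 0.0951]
tool_rot: [3.141, -0.001, -0.294]
ft_force: [0.8, 0.4, 0.3]
opening: 0.0505
grasp_force: 0.0
```

send_rows:
  xyz:
    - [0,0,0]
    - [0,0,0]
    - [0,0,0]
    - [0,0,0]
    - [0,0,0]
    - [0,0,0]
    - [0,0,0]
  twist:
    - [0,0,0]
    - [0,0,0]
    - [0,0,0]
    - [0,0,0]
    - [0,0,0]
    - [0,0,0]
    - [0,0,0]
  hand: 1
  newtons: 40

```text
time_s: 23.2
tool_pos: [0.4298, -0.2592, 0.0947]
tool_rot: [3.141, -0.0, -0.294]
ft_force: [-2.2, 0.8, 7.7]
opening: 0.0276
grasp_force: 40.0
```

send_rows:
  xyz:
    - [0,0,-0.5]
    - [0,0,-1]
    - [0,0,-1]
    - [0,0,-1]
    - [0,0,0]
  twist:
    - [0,0,0]
    - [0,0,0]
    - [0,0,0]
    - [0,0,0]
    - [0,0,0]

```text
time_s: 23.7
tool_pos: [0.4305, -0.2596, 0.1667]
tool_rot: [3.14, -0.004, -0.294]
ft_force: [-0.2, -0.2, -3.2]
opening: 0.0278
grasp_force: 40.0
```

send_rows:
  xyz:
    - [0,0,-0.6]
    - [0,0,-0.5]
    - [0,0,0]
  twist:
    - [0,0,-0.84]
    - [0,0,-0.84]
    - [0,0,0]

```text
time_s: 24.0
tool_pos: [0.4297, -0.2591, 0.1865]
tool_rot: [3.141, -0.001, -0.091]
ft_force: [-0.6, -0.3, -2.0]
opening: 0.0281
grasp_force: 40.0
```

send_rows:
  xyz:
    - [0.08,-1,0]
    - [0.08,-1,0]
    - [0.08,-1,0]
    - [0.08,-1,0]
    - [0.08,-1,0]
    - [0.08,-1,0]
    - [0.08,-1,0]
    - [0.08,-1,0]
    - [0.08,-1,0]
    - [0.08,-1,0]
  twist:
    - [0,0,0]
    - [0,0,0]
    - [0,0,0]
    - [0,0,0]
    - [0,0,0]
    - [0,0,0]
    - [0,0,0]
    - [0,0,0]
    - [0,0,0]
    - [0,0,0]

```text
time_s: 25.0
tool_pos: [0.4636, -0.0605, 0.1852]
tool_rot: [-3.141, 0.001, -0.096]
ft_force: [-0.1, -0.7, -2.5]
opening: 0.0279
grasp_force: 40.0
```

send_rows:
  xyz:
    - [0.08,-1,0]
    - [0.08,-1,0]
    - [0.08,-1,0]
    - [0.08,-1,0]
    - [0.08,-1,0]
    - [0.08,-1,0]
    - [0.08,-1,0]
    - [0.08,-1,0]
    - [0.08,-1,0]
    - [0,0,0]
  twist:
    - [0,0,0]
    - [0,0,0]
    - [0,0,0]
    - [0,0,0]
    - [0,0,0]
    - [0,0,0]
    - [0,0,0]
    - [0,0,0]
    - [0,0,0]
    - [0,0,0]

```text
time_s: 26.0
tool_pos: [0.4949, 0.118, 0.1853]
tool_rot: [-3.142, 0.001, -0.094]
ft_force: [0.1, 0.2, -2.3]
opening: 0.0278
grasp_force: 40.0
```

Run:
```python
from h import *
np.set_printoptions(precision=4,suppress=True)
s=read_state(); print(s['time_s'],s['tool_pos'],s['tool_rot'],s['opening'],s['grasp_force'])
p=s['tool_pos'];a=s['tool_rot'][2];d=np.array([np.cos(a),np.sin(a)]);y=np.array([np.sin(a),-np.cos(a)])
e=np.array([.580,.129])-.083*np.array([.9958,-.0919])-p[:2]
print('tool x,y shift mm',e@d*1e3,e@y*1e3,'z',(p[2]-.1377)*1e3)
c=cam('wrist','w7.png')
```

```text
26.0 [0.4949 0.118  0.1853] [-3.1416  0.0006 -0.0939] 0.027838810760471167 39.997862577438354
tool x,y shift mm 0.7155583048634138 -18.765676467159658 z 47.558911258940185
```

View pics/w7.png

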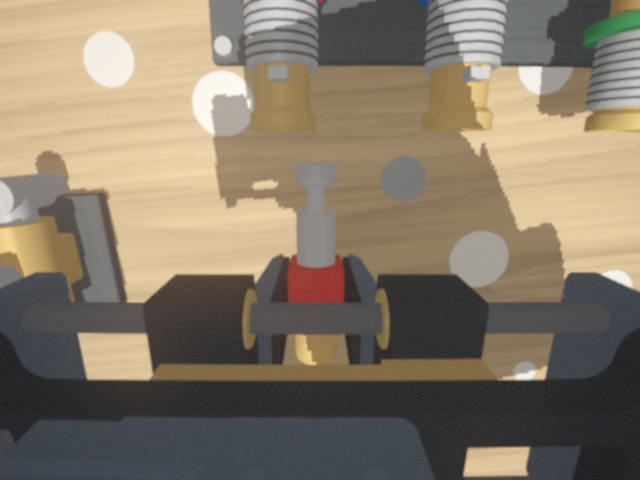

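Red and blue sleeves are both back. The red plug is held straight, tip at (316,167). Lining it up with the mouth.

send_rows:
  xyz:
    - [0.03,-0.94,0]
    - [0,0,0.8]
    - [0,0,0.8]
    - [0,0,0.78]
    - [0,0,0]
    - [0,0,0]
  twist:
    - [0,0,0]
    - [0,0,0]
    - [0,0,0]
    - [0,0,0]
    - [0,0,0]
    - [0,0,0]

```text
time_s: 26.65
tool_pos: [0.497, 0.1347, 0.1384]
tool_rot: [3.141, 0.001, -0.094]
ft_force: [0.9, 0.0, -2.1]
opening: 0.0278
grasp_force: 40.0
```

Run:
```python
from h import *
np.set_printoptions(precision=4,suppress=True)
s=read_state(); print(s['time_s'],s['tool_pos'],s['tool_rot'],s['opening'],s['grasp_force'])
c=cam('wrist');D=cam('side')
cv2.imwrite('pics/w8.png',np.hstack([cv2.resize(c['color'][40:300,190:450],(520,520)),cv2.resize(D['color'][170:300,290:360],(280,520))]))
```

```text
26.65 [0.497  0.1347 0.1384] [ 3.1412  0.0011 -0.0938] 0.027754105123058852 39.997649788856506
```

View pics/w8.png

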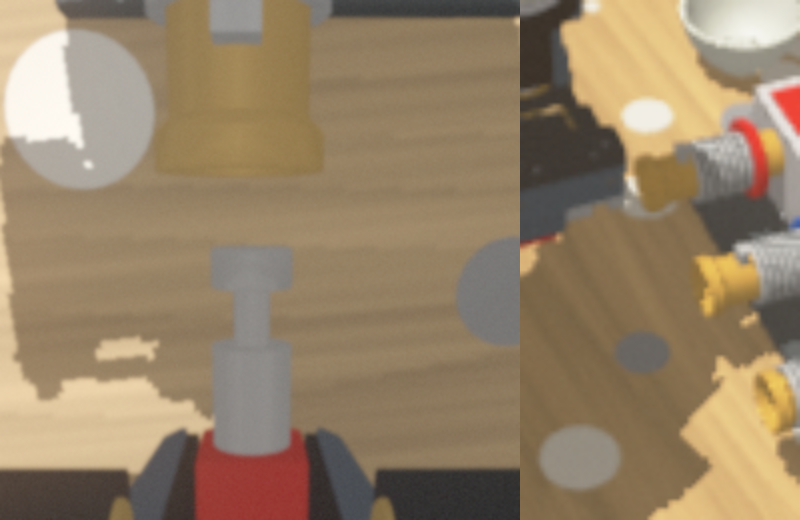

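Tip column 251 against mouth column 240 at 4 px/mm means the plug sits about 2.6 mm too far right. Correcting and going in.

send_rows:
  xyz:
    - [0,-0.13,0]
    - [0.4,0,0]
    - [0.4,0,0]
    - [0.4,0,0]
    - [0.4,0,0]
    - [0.4,0,0]
    - [0,0,0]
  twist:
    - [0,0,0]
    - [0,0,0]
    - [0,0,0]
    - [0,0,0]
    - [0,0,0]
    - [0,0,0]
    - [0,0,0]

```text
time_s: 27.45
tool_pos: [0.5386, 0.134, 0.1387]
tool_rot: [-3.141, -0.001, -0.093]
ft_force: [-0.7, -1.3, -2.8]
opening: 0.0278
grasp_force: 40.0
```

send_rows:
  xyz:
    - [0.25,0.02,0]
    - [0.25,0,0]
    - [0.2,0,0]
    - [0,0,0]
  twist:
    - [0,0,0]
    - [0,0,0]
    - [0,0,0]
    - [0,0,0]

```text
time_s: 27.85
tool_pos: [0.5518, 0.1324, 0.1387]
tool_rot: [-3.141, -0.0, -0.092]
ft_force: [-0.1, -0.4, -2.5]
opening: 0.0275
grasp_force: 40.0
```

send_rows:
  xyz:
    - [0.1,0,0]
    - [0.1,0,0]
    - [0,0,0]
  twist:
    - [0,0,0]
    - [0,0,0]
    - [0,0,0]

```text
time_s: 28.15
tool_pos: [0.5553, 0.1321, 0.1386]
tool_rot: [3.142, 0.0, -0.092]
ft_force: [-0.1, 0.0, -3.0]
opening: 0.028
grasp_force: 40.0
```

```bash
cat > fl.py <<'E'
from h import *
np.set_printoptions(precision=4,suppress=True)
def flanges(cs=('scene','side')):
  for cn in cs:
    c=cam(cn);h=cv2.cvtColor(c['color'],cv2.COLOR_BGR2HSV).astype(int)
    for n,m in {'red':(h[...,0]<5)|(h[...,0]>172),'blue':(h[...,0]>105)&(h[...,0]<125)}.items():
        m=(m&(h[...,1]>120)&(h[...,2]>50)).astype(np.uint8)
        k,l,st,ce=cv2.connectedComponentsWithStats(m)
        for i in range(1,k):
            if st[i,4]>20 and 0.55<onz(c,ce[i],.085)[0]<.75 and abs(onz(c,ce[i],.085)[1])<.2: print(cn,n,st[i],onz(c,ce[i],.085)[:2])
s=read_state(); print(s['time_s'],s['tool_pos'],s['tool_rot'][2],s['ft_force'],s['opening'])
E
python3 -c "
from fl import *
flanges(('scene','side','wrist'))"
```

```text
28.15 [0.5553 0.1321 0.1386] -0.09237351731561572 [-0.0644  0.0341 -3.0241] 0.02804719389872175
scene red [356 236  13  15 129] [0.5615 0.1318]
scene red [355 274  23  11 110] [0.6598 0.1188]
scene red [357 286  27  12 285] [0.6974 0.1191]
scene blue [312 277  22   9 102] [0.6509 0.0168]
scene blue [312 289  26  12 264] [0.6878 0.0146]
side red [353 191  18  15 150] [0.7031 0.1239]
side red [343 200   8  20  62] [0.6455 0.0997]
side blue [369 215  19  17 171] [0.6933 0.0186]
side blue [358 224  10  20  65] [0.6406 0.0024]
wrist red [ 255   64  122   34 2932] [0.6551 0.1225]
wrist red [ 287  255   58   48 2191] [0.5672 0.1306]
wrist blue [ 476   60  142   38 3218] [0.648  0.0285]
```

send_rows:
  xyz:
    - [0.1,0,0]
    - [0,0,0]
  twist:
    - [0,0,0]
    - [0,0,0]

```text
time_s: 28.5
tool_pos: [0.5576, 0.1319, 0.1388]
tool_rot: [-3.141, -0.001, -0.092]
ft_force: [-0.6, 0.5, -2.4]
opening: 0.0276
grasp_force: 40.0
```

send_rows:
  xyz:
    - [0.1,0,0]
    - [0,0,0]
  twist:
    - [0,0,0]
    - [0,0,0]

```text
time_s: 28.7
tool_pos: [0.5589, 0.1317, 0.1385]
tool_rot: [3.141, 0.001, -0.092]
ft_force: [-3.7, 0.8, 0.3]
opening: 0.0281
grasp_force: 41.8
```

send_rows:
  xyz:
    - [0.1,0,0]
    - [0,0,0]
  twist:
    - [0,0,0]
    - [0,0,0]

```text
time_s: 28.9
tool_pos: [0.5595, 0.1316, 0.1383]
tool_rot: [3.141, 0.005, -0.093]
ft_force: [-14.3, 4.1, 8.6]
opening: 0.0275
grasp_force: 47.5
```

```bash
python3 -c "
from fl import *
flanges(('scene','side'))"
```

```text
28.9 [0.5595 0.1316 0.1383] -0.09255064654014933 [-14.3104   4.1039   8.559 ] 0.027454200860605238
scene red [357 238  12  13 114] [0.5636 0.132 ]
scene red [355 267  21  12 104] [0.6408 0.12  ]
scene red [357 286  27  12 288] [0.6972 0.1192]
scene blue [312 277  22   9 102] [0.6509 0.0168]
scene blue [312 289  26  12 264] [0.6878 0.0146]
side red [353 191  18  15 150] [0.7031 0.1239]
side red [340 204   5  17  49] [0.6251 0.0935]
side blue [369 215  19  17 171] [0.6933 0.0186]
side blue [358 224  10  20  66] [0.6406 0.0023]
```

Red sleeve flange sprang forward (0.660 → 0.641), so red is locked. Easing off, releasing, then going for blue.

send_rows:
  xyz:
    - [-0.1,0,0]
    - [0,0,0]
  twist:
    - [0,0,0]
    - [0,0,0]

```text
time_s: 29.2
tool_pos: [0.5589, 0.1317, 0.1385]
tool_rot: [3.141, 0.001, -0.092]
ft_force: [-3.6, 0.1, -2.6]
opening: 0.0278
grasp_force: 41.9
```

send_rows:
  xyz:
    - [0,0,0]
    - [0,0,0]
    - [0,0,0]
    - [0,0,0]
    - [0,0,-1]
    - [0,0,-1]
    - [0,0,-1]
    - [0,0,-1]
    - [0,0,-1]
    - [0,0,-1]
  twist:
    - [0,0,0]
    - [0,0,0]
    - [0,0,0]
    - [0,0,0]
    - [0,0,0]
    - [0,0,0]
    - [0,0,0]
    - [0,0,0]
    - [0,0,0]
    - [0,0,0]
  hand: 0.4

```text
time_s: 30.2
tool_pos: [0.5593, 0.1317, 0.2596]
tool_rot: [-3.142, -0.0, -0.092]
ft_force: [1.1, 0.7, -0.6]
opening: 0.0546
grasp_force: 0.0
```

send_rows:
  xyz:
    - [-0.19,1,0]
    - [-0.19,1,0]
    - [-0.19,1,0]
    - [-0.19,1,0]
    - [-0.19,1,0]
    - [-0.19,1,0]
    - [-0.19,1,0]
    - [-0.19,1,0]
    - [-0.19,1,0]
    - [-0.19,1,0]
  twist:
    - [0,0,0]
    - [0,0,0]
    - [0,0,0]
    - [0,0,0]
    - [0,0,0]
    - [0,0,0]
    - [0,0,0]
    - [0,0,0]
    - [0,0,0]
    - [0,0,0]

```text
time_s: 31.2
tool_pos: [0.5028, -0.0648, 0.2588]
tool_rot: [3.142, -0.001, -0.092]
ft_force: [0.7, 0.8, 1.2]
opening: 0.0548
grasp_force: 0.0
```

send_rows:
  xyz:
    - [-0.19,1,0]
    - [-0.19,1,0]
    - [-0.19,1,0]
    - [-0.19,1,0]
    - [-0.19,1,0]
    - [-0.19,1,0]
    - [-0.19,1,0]
    - [-0.19,1,0]
    - [-0.19,1,0]
    - [-0.19,1,0]
  twist:
    - [0,0,0]
    - [0,0,0]
    - [0,0,0]
    - [0,0,0]
    - [0,0,0]
    - [0,0,0]
    - [0,0,0]
    - [0,0,0]
    - [0,0,0]
    - [0,0,0]

```text
time_s: 32.2
tool_pos: [0.4464, -0.2605, 0.2588]
tool_rot: [3.141, -0.0, -0.092]
ft_force: [-0.4, -0.8, -0.1]
opening: 0.0549
grasp_force: 0.0
```

send_rows:
  xyz:
    - [-0.19,1,0]
    - [-0.19,1,0]
    - [-0.19,1,0]
    - [-0.19,1,0]
    - [0,0,0]
    - [0,0,0]
  twist:
    - [0,0,0]
    - [0,0,0]
    - [0,0,0]
    - [0,0,0]
    - [0,0,0]
    - [0,0,0]

```text
time_s: 32.8
tool_pos: [0.424, -0.3379, 0.2586]
tool_rot: [-3.142, -0.0, -0.093]
ft_force: [-0.3, 0.7, 0.1]
opening: 0.0551
grasp_force: 0.0
```

```bash
cat > pl.py <<'E'
from fl import *
c=cam('wrist')
h=cv2.cvtColor(c['color'],cv2.COLOR_BGR2HSV).astype(int)
m=((h[...,0]>105)&(h[...,0]<125)&(h[...,1]>120)&(h[...,2]>50)).astype(np.uint8)
k,l,st,ce=cv2.connectedComponentsWithStats(m)
for i in range(1,k):
    if st[i,4]>150:
        pts=np.argwhere(l==i)[:,::-1].astype(np.float32); b=cv2.boxPoints(cv2.minAreaRect(pts))
        q=np.array([onz(c,x,.033)[:2] for x in b]);print(st[i],q.mean(0),q)
E
python3 pl.py; python3 -c "
from fl import *
flanges(('scene',))"
```

```text
32.8 [ 0.424  -0.3379  0.2586] -0.09331347822493585 [-0.3235  0.6601  0.0716] 0.05512916534322352
32.85 [ 0.4241 -0.3375  0.2586] -0.09260241936393032 [ 0.7336 -0.0384 -0.4698] 0.0546859367606909
scene red [357 240  11  10  98] [0.5648 0.1312]
scene red [355 267  21  12  98] [0.6398 0.1198]
scene red [357 286  27  12 281] [0.6976 0.1194]
scene blue [312 277  22   9  94] [0.6504 0.0164]
scene blue [312 289  26  12 264] [0.6878 0.0146]
```

Run:
```python
from fl import *
for cn in ('wrist','scene','side'):
    c=cam(cn);h=cv2.cvtColor(c['color'],cv2.COLOR_BGR2HSV).astype(int)
    m=((h[...,0]>100)&(h[...,0]<130)&(h[...,1]>110)&(h[...,2]>25)).astype(np.uint8)
    k,l,st,ce=cv2.connectedComponentsWithStats(m)
    for i in range(1,k):
        p=onz(c,ce[i],.033)
        if st[i,4]>30 and .25<p[0]<.8 and -.6<p[1]<.5: print(cn,st[i],p[:2])
```

```text
32.9 [ 0.4242 -0.3373  0.2586] -0.09208604647567742 [-0.5169 -0.0283  0.0982] 0.054926382065434716
wrist [301 205  29  39 909] [ 0.4255 -0.3368]
scene [169 229  14  17 150] [ 0.4284 -0.3332]
scene [312 277  22   9  99] [0.6208 0.0228]
scene [312 289  26  12 265] [0.6598 0.021 ]
scene [171 335  38  37 587] [ 0.7744 -0.2937]
side [343 382  20  21 294] [ 0.4208 -0.3397]
```

```bash
sed -i 's/>105)&(h\[...,0\]<125)/>100)\&(h[...,0]<130)/; s/>120)/>110)/; s/>50)/>25)/' pl.py; python3 pl.py
```

```text
33.05 [ 0.4243 -0.3373  0.2586] -0.09165395424742817 [-0.2172 -0.6186 -0.1654] 0.054778334296011116
[301 205  29  39 908] [ 0.426  -0.3368] [[ 0.4111 -0.3203]
 [ 0.4461 -0.3278]
 [ 0.441  -0.3529]
 [ 0.4057 -0.3461]]
```

send_rows:
  xyz:
    - [0.08,-0.03,0]
    - [0,0,1]
    - [0,0,1]
    - [0,0,1]
    - [0,0,1]
    - [0,0,1]
    - [0,0,1]
    - [0,0,1]
    - [0,0,0]
    - [0,0,0]
  twist:
    - [0,0,0.82]
    - [0,0,0]
    - [0,0,0]
    - [0,0,0]
    - [0,0,0]
    - [0,0,0]
    - [0,0,0]
    - [0,0,0]
    - [0,0,0]
    - [0,0,0]
  hand: 0.45

```text
time_s: 34.1
tool_pos: [0.4259, -0.3373, 0.1189]
tool_rot: [-3.141, 0.0, -0.191]
ft_force: [-0.0, -0.1, 0.9]
opening: 0.0502
grasp_force: 0.0
```

send_rows:
  xyz:
    - [0,0,0.7]
    - [0,0,0.5]
    - [0,0,0]
    - [0,0,0]
  twist:
    - [0,0,0]
    - [0,0,0]
    - [0,0,0]
    - [0,0,0]

```text
time_s: 34.5
tool_pos: [0.4257, -0.3373, 0.0944]
tool_rot: [-3.141, 0.0, -0.191]
ft_force: [0.9, 0.7, 0.1]
opening: 0.0499
grasp_force: 0.0
```

send_rows:
  xyz:
    - [0,0,0]
    - [0,0,0]
    - [0,0,0]
    - [0,0,0]
    - [0,0,0]
    - [0,0,0]
    - [0,0,0]
  twist:
    - [0,0,0]
    - [0,0,0]
    - [0,0,0]
    - [0,0,0]
    - [0,0,0]
    - [0,0,0]
    - [0,0,0]
  hand: 1
  newtons: 40

```text
time_s: 35.2
tool_pos: [0.4259, -0.3375, 0.0949]
tool_rot: [3.141, -0.0, -0.191]
ft_force: [-0.4, 0.4, 5.8]
opening: 0.0276
grasp_force: 40.0
```

send_rows:
  xyz:
    - [0,0,-0.5]
    - [0,0,-1]
    - [0,0,-1]
    - [0,0,-1]
    - [0,0,-1]
    - [0,0,0]
    - [0,0,0]
  twist:
    - [0,0,0]
    - [0,0,0]
    - [0,0,0]
    - [0,0,0]
    - [0,0,-0.82]
    - [0,0,0]
    - [0,0,0]

```text
time_s: 35.9
tool_pos: [0.4256, -0.3373, 0.1846]
tool_rot: [3.141, -0.0, -0.095]
ft_force: [0.5, -0.5, -1.8]
opening: 0.0278
grasp_force: 40.0
```

send_rows:
  xyz:
    - [0.07,-0.98,0]
    - [0.07,-0.98,0]
    - [0.07,-0.98,0]
    - [0.07,-0.98,0]
    - [0.07,-0.98,0]
    - [0.07,-0.98,0]
    - [0.07,-0.98,0]
    - [0.07,-0.98,0]
    - [0.07,-0.98,0]
    - [0.07,-0.98,0]
  twist:
    - [0,0,0]
    - [0,0,0]
    - [0,0,0]
    - [0,0,0]
    - [0,0,0]
    - [0,0,0]
    - [0,0,0]
    - [0,0,0]
    - [0,0,0]
    - [0,0,0]

```text
time_s: 36.9
tool_pos: [0.4572, -0.1425, 0.1834]
tool_rot: [-3.141, 0.002, -0.095]
ft_force: [0.6, -0.1, -1.8]
opening: 0.0275
grasp_force: 40.0
```

send_rows:
  xyz:
    - [0.07,-0.98,0]
    - [0.07,-0.98,0]
    - [0.07,-0.98,0]
    - [0.07,-0.98,0]
    - [0.07,-0.98,0]
    - [0.07,-0.98,0]
    - [0.07,-0.98,0]
    - [0.07,-0.98,0]
    - [0.07,-0.98,0]
    - [0,0,0]
  twist:
    - [0,0,0]
    - [0,0,0]
    - [0,0,0]
    - [0,0,0]
    - [0,0,0]
    - [0,0,0]
    - [0,0,0]
    - [0,0,0]
    - [0,0,0]
    - [0,0,0]

```text
time_s: 37.9
tool_pos: [0.4862, 0.0324, 0.1835]
tool_rot: [3.142, 0.002, -0.093]
ft_force: [0.2, -0.6, -2.2]
opening: 0.0276
grasp_force: 40.0
```

```bash
cat > go.py <<'E'
from fl import *
p=s['tool_pos'];a=s['tool_rot'][2];d=np.array([np.cos(a),np.sin(a)]);y=np.array([np.sin(a),-np.cos(a)])
e=np.array([.5712,.0242])-.083*np.array([.9958,-.0919])-p[:2]
print('tool x,y shift mm',e@d*1e3,e@y*1e3,'z',(p[2]-.1378)*1e3,'grasp',s['grasp_force'])
E
python3 go.py
```

```text
37.9 [0.4862 0.0324 0.1835] -0.09305881553673667 [ 0.1699 -0.6475 -2.1888] 0.02755634757922529
tool x,y shift mm 2.3800640181556494 0.36572564790823225 z 45.67237191623394 grasp 39.99918758869171
```

send_rows:
  xyz:
    - [0.1,0.02,0.8]
    - [0,0,0.8]
    - [0,0,0.68]
    - [0,0,0]
    - [0,0,0]
  twist:
    - [0,0,0]
    - [0,0,0]
    - [0,0,0]
    - [0,0,0]
    - [0,0,0]

```text
time_s: 38.4
tool_pos: [0.4883, 0.0302, 0.1387]
tool_rot: [3.141, 0.001, -0.093]
ft_force: [0.2, 0.5, -0.7]
opening: 0.0274
grasp_force: 40.0
```

send_rows:
  xyz:
    - [0.4,0,0]
    - [0.4,0,0]
    - [0.3,0,0]
    - [0.3,0,0]
    - [0,0,0]
  twist:
    - [0,0,0]
    - [0,0,0]
    - [0,0,0]
    - [0,0,0]
    - [0,0,0]

```text
time_s: 38.9
tool_pos: [0.5169, 0.0281, 0.139]
tool_rot: [-3.141, 0.001, -0.092]
ft_force: [1.3, 8.7, -5.7]
opening: 0.028
grasp_force: 40.0
```

```bash
python3 go.py; python3 -c "
from fl import *
c=cam('wrist');cv2.imwrite('pics/w9.png',cv2.resize(c['color'][20:320,160:480],None,fx=2,fy=2)[:600])"
```

```text
38.9 [0.5169 0.0281 0.139 ] -0.09219876398525861 [ 1.2692  8.6717 -5.6935] 0.027963146971194234
tool x,y shift mm -28.557737583012827 -1.1026280192545856 z 1.1559771370493466 grasp 40.011967420578
38.9 [0.5169 0.0281 0.139 ] -0.09219876398525861 [ 1.2692  8.6717 -5.6935] 0.027963146971194234
```

View pics/w9.png

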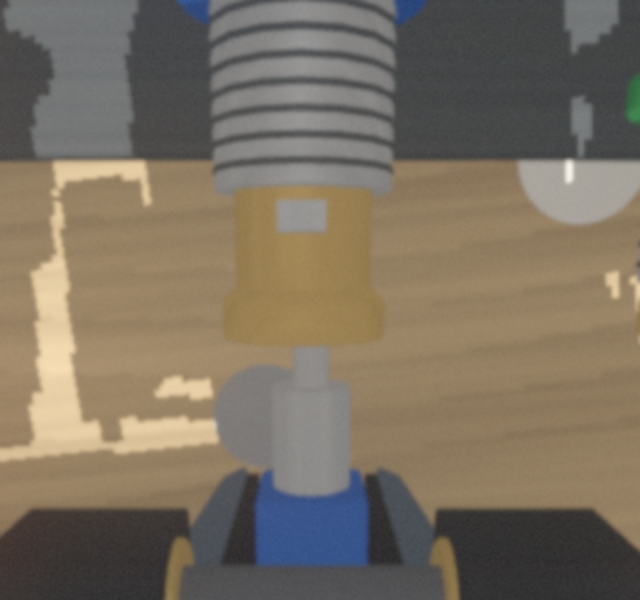

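The plug's shaft is at column 311 and the funnel at 304, so it sits about 1.7 mm right, which agrees with the +8.7 N side force. Correcting and continuing.

send_rows:
  xyz:
    - [0,-0.09,0]
    - [0.3,0,0]
    - [0.3,0,0]
    - [0,0,0]
  twist:
    - [0,0,0]
    - [0,0,0]
    - [0,0,0]
    - [0,0,0]

```text
time_s: 39.35
tool_pos: [0.5297, 0.0283, 0.1392]
tool_rot: [-3.142, -0.001, -0.093]
ft_force: [0.8, -0.4, -2.6]
opening: 0.0277
grasp_force: 40.0
```

send_rows:
  xyz:
    - [0.3,0,0]
    - [0.3,0,0]
    - [0.1,0,0]
    - [0,0,0]
  twist:
    - [0,0,0]
    - [0,0,0]
    - [0,0,0]
    - [0,0,0]

```text
time_s: 39.75
tool_pos: [0.5429, 0.0271, 0.139]
tool_rot: [-3.142, -0.0, -0.093]
ft_force: [0.1, 0.4, -2.8]
opening: 0.0279
grasp_force: 40.0
```

send_rows:
  xyz:
    - [0.15,0,0]
    - [0.1,0,0]
    - [0,0,0]
  twist:
    - [0,0,0]
    - [0,0,0]
    - [0,0,0]

```text
time_s: 40.05
tool_pos: [0.5478, 0.0267, 0.1391]
tool_rot: [-3.142, -0.0, -0.092]
ft_force: [0.5, 0.4, -2.5]
opening: 0.0279
grasp_force: 40.0
```

send_rows:
  xyz:
    - [0.1,0,0]
    - [0,0,0]
  twist:
    - [0,0,0]
    - [0,0,0]

```text
time_s: 40.25
tool_pos: [0.5493, 0.0265, 0.1389]
tool_rot: [3.142, 0.001, -0.092]
ft_force: [-2.0, 0.5, -0.2]
opening: 0.0277
grasp_force: 41.0
```

send_rows:
  xyz:
    - [0.1,0,0]
    - [0,0,0]
  twist:
    - [0,0,0]
    - [0,0,0]

```text
time_s: 40.45
tool_pos: [0.5499, 0.0264, 0.1387]
tool_rot: [3.141, 0.004, -0.092]
ft_force: [-11.6, 1.0, 7.0]
opening: 0.0275
grasp_force: 45.3
```

```bash
python3 -c "
from fl import *
flanges(('scene','side'))"
```

```text
40.45 [0.5499 0.0264 0.1387] -0.09226865796769834 [-11.5581   0.9709   6.9794] 0.02754496484982274
scene red [357 240  12  10 112] [0.5648 0.1318]
scene red [355 267  21  12 101] [0.6402 0.1194]
scene red [357 286  27  12 281] [0.6976 0.1194]
scene blue [314 241  12  12 119] [0.5546 0.0256]
scene blue [312 270  21  11  99] [0.6324 0.0177]
scene blue [312 288  26  13 275] [0.6872 0.0142]
side red [353 191  18  15 150] [0.7031 0.1239]
side blue [369 215  19  17 171] [0.6933 0.0186]
side blue [356 235   5  11  26] [ 0.6138 -0.0154]
```

Blue's sleeve has sprung forward too. Both are locked, so releasing and returning to the valve.

send_rows:
  xyz:
    - [-0.1,0,0]
    - [0,0,0]
  twist:
    - [0,0,0]
    - [0,0,0]

```text
time_s: 40.75
tool_pos: [0.5493, 0.0265, 0.139]
tool_rot: [3.142, 0.0, -0.092]
ft_force: [-3.6, -0.6, -2.4]
opening: 0.0275
grasp_force: 41.5
```

send_rows:
  xyz:
    - [0,0,0]
    - [0,0,0]
    - [0,0,0]
    - [0,0,0]
    - [0,0,-1]
    - [0,0,-1]
    - [0,0,-1]
    - [0,0,-1]
    - [0,0,-1]
    - [0,0,-1]
  twist:
    - [0,0,0]
    - [0,0,0]
    - [0,0,0]
    - [0,0,0]
    - [0,0,0]
    - [0,0,0]
    - [0,0,0]
    - [0,0,0]
    - [0,0,0]
    - [0,0,0]
  hand: 0.2

```text
time_s: 41.75
tool_pos: [0.5495, 0.0265, 0.26]
tool_rot: [-3.142, -0.0, -0.092]
ft_force: [0.2, -0.2, 0.2]
opening: 0.073
grasp_force: 0.0
```

send_rows:
  xyz:
    - [-0.2,-0.97,0]
    - [-0.2,-0.97,0]
    - [-0.2,-0.97,0]
    - [-0.2,-0.97,0]
    - [-0.2,-0.97,0]
    - [-0.2,-0.97,0]
    - [-0.2,-0.97,0]
    - [-0.2,-0.97,0]
    - [-0.2,-0.97,0]
    - [-0.2,-0.97,0]
  twist:
    - [0,0,0]
    - [0,0,0]
    - [0,0,0]
    - [0,0,0]
    - [0,0,0]
    - [0,0,0]
    - [0,0,0]
    - [0,0,0]
    - [0,0,0]
    - [0,0,0]

```text
time_s: 42.75
tool_pos: [0.5275, 0.2242, 0.2591]
tool_rot: [-3.141, -0.0, -0.092]
ft_force: [0.2, -0.4, -0.5]
opening: 0.0731
grasp_force: 0.0
```

send_rows:
  xyz:
    - [-0.2,-0.97,0]
    - [-0.2,-0.97,0]
    - [-0.2,-0.97,0]
    - [-0.2,-0.97,0]
    - [-0.2,-0.97,0]
    - [-0.2,-0.97,0]
    - [-0.2,-0.97,0]
    - [-0.2,-0.97,0]
    - [-0.2,-0.97,0]
    - [-0.2,-0.97,0]
  twist:
    - [0,0,0]
    - [0,0,0]
    - [0,0,0]
    - [0,0,0]
    - [0,0,0]
    - [0,0,0]
    - [0,0,0]
    - [0,0,0]
    - [0,0,0]
    - [0,0,0]

```text
time_s: 43.75
tool_pos: [0.5054, 0.4218, 0.259]
tool_rot: [3.142, -0.0, -0.092]
ft_force: [0.0, -0.9, 0.3]
opening: 0.0729
grasp_force: 0.0
```

send_rows:
  xyz:
    - [0,0,0]
    - [0,0,0]
    - [0,0,0]
    - [0,0,0]
    - [0,0,0]
    - [0,0,0]
    - [0,0,0]
    - [0,0,0]
    - [0,0,0]
    - [0,0,0]
  twist:
    - [0,0,-1]
    - [0,0,-1]
    - [0,0,-1]
    - [0,0,-1]
    - [0,0,-1]
    - [0,0,-1]
    - [0,0,-1]
    - [0,0,-1]
    - [0,0,-1]
    - [0,0,-1]

```text
time_s: 44.75
tool_pos: [0.5056, 0.4211, 0.259]
tool_rot: [3.142, 0.0, 1.113]
ft_force: [0.0, 0.5, -0.6]
opening: 0.0731
grasp_force: 0.0
```

send_rows:
  xyz:
    - [0,0,0]
    - [0,0,0]
    - [0,0,0]
    - [0,0,0]
    - [0,0,0]
  twist:
    - [0,0,-1]
    - [0,0,-1]
    - [0,0,-1]
    - [0,0,-0.2]
    - [0,0,0]

```text
time_s: 45.25
tool_pos: [0.5055, 0.4207, 0.259]
tool_rot: [-3.142, 0.0, 1.49]
ft_force: [0.8, 0.1, -0.5]
opening: 0.0728
grasp_force: 0.0
```

Run:
```python
from fl import *
flanges(('scene',))
for cn in ('scene','side','wrist'):
    c=cam(cn);h=cv2.cvtColor(c['color'],cv2.COLOR_BGR2HSV).astype(int)
    m=((h[...,0]>20)&(h[...,0]<32)&(h[...,1]>180)&(h[...,2]>70)).astype(np.uint8)
    k,l,st,ce=cv2.connectedComponentsWithStats(m)
    for i in range(1,k):
        if st[i,4]>40 and ce[i][1]>130: print(cn,st[i],onz(c,ce[i],.1)[:2])
```

```text
45.25 [0.5055 0.4207 0.259 ] 1.4895850947400318 [ 0.7966  0.1069 -0.521 ] 0.07283205535666881
scene red [357 240  12  10 111] [0.565  0.1319]
scene red [355 267  21  12 105] [0.6404 0.12  ]
scene red [357 286  27  12 281] [0.6976 0.1194]
scene blue [313 241  12  12 113] [0.5548 0.0246]
scene blue [312 270  20  11  90] [0.6313 0.0167]
scene blue [312 289  26  12 264] [0.6878 0.0146]
scene [429 200  44  20 336] [0.5123 0.3773]
side [254 148  16  32 180] [0.4992 0.3732]
```

send_rows:
  xyz:
    - [0,0,1]
    - [0,0,1]
    - [0,0,1]
    - [0,0,1]
    - [0,0,0.45]
    - [0,0,0]
  twist:
    - [0,0,0]
    - [0,0,0]
    - [0,0,0]
    - [0,0,0]
    - [0,0,0]
    - [0,0,0]

```text
time_s: 46.05
tool_pos: [0.5052, 0.4199, 0.169]
tool_rot: [-3.14, 0.001, 1.491]
ft_force: [-1.0, -0.3, -0.1]
opening: 0.0732
grasp_force: 0.0
```

send_rows:
  xyz:
    - [0,0,0]
    - [0,0,0]
    - [0,0,0]
    - [0,0,0]
    - [0,0,0]
    - [0,0,0]
    - [0,0,0]
    - [0,0,0]
    - [0,0,0]
    - [0,0,0]
  twist:
    - [0,0,0]
    - [0,0,0]
    - [0,0,0]
    - [0,0,0]
    - [0,0,0]
    - [0,0,0]
    - [0,0,0]
    - [0,0,0]
    - [0,0,0]
    - [0,0,0]
  hand: 1
  newtons: 8

```text
time_s: 47.05
tool_pos: [0.5056, 0.4203, 0.1701]
tool_rot: [-3.142, -0.0, 1.492]
ft_force: [-1.3, 0.3, 0.1]
opening: 0.0179
grasp_force: 8.0
```

send_rows:
  xyz:
    - [-0.03,0.51,0]
    - [-0.03,0.51,0]
    - [-0.03,0.51,0]
    - [-0.03,0.51,0]
    - [-0.03,0.51,0]
    - [-0.03,0.51,0]
  twist:
    - [0,0,1]
    - [0,0,1]
    - [0,0,1]
    - [0,0,1]
    - [0,0,1]
    - [0,0,1]

```text
time_s: 47.65
tool_pos: [0.5608, 0.3954, 0.1701]
tool_rot: [-3.141, -0.002, 0.767]
ft_force: [3.2, 7.7, -4.9]
opening: 0.0176
grasp_force: 8.0
```

send_rows:
  xyz:
    - [-0.03,0.51,0]
    - [-0.03,0.51,0]
    - [-0.03,0.51,0]
    - [-0.03,0.51,0]
    - [-0.03,0.51,0]
    - [-0.03,0.51,0]
    - [0,0,0]
  twist:
    - [0,0,1]
    - [0,0,1]
    - [0,0,1]
    - [0,0,1]
    - [0,0,1]
    - [0,0,1]
    - [0,0,0]

```text
time_s: 48.35
tool_pos: [0.5854, 0.3391, 0.1703]
tool_rot: [-3.141, -0.003, 0.047]
ft_force: [9.5, -0.3, -4.0]
opening: 0.0178
grasp_force: 8.0
```

send_rows:
  xyz:
    - [0,0.2,0]
    - [0,0.2,0]
    - [0,0,0]
  twist:
    - [0,0,0.4]
    - [0,0,0.4]
    - [0,0,0]
  newtons: 15

```text
time_s: 48.65
tool_pos: [0.5855, 0.3315, 0.1703]
tool_rot: [-3.141, -0.003, -0.046]
ft_force: [9.4, -1.9, -4.2]
opening: 0.0177
grasp_force: 15.0
```

send_rows:
  xyz:
    - [0.05,0.2,0]
    - [0,0,0]
  twist:
    - [0,0,0.3]
    - [0,0,0]

```text
time_s: 48.85
tool_pos: [0.5854, 0.3297, 0.1703]
tool_rot: [-3.137, -0.001, -0.083]
ft_force: [1.1, 19.7, -5.0]
opening: 0.0179
grasp_force: 15.0
```

send_rows:
  xyz:
    - [0.05,0.2,0]
    - [0,0,0]
  twist:
    - [0,0,0.2]
    - [0,0,0]

```text
time_s: 49.05
tool_pos: [0.5852, 0.3264, 0.1703]
tool_rot: [-3.137, 0.0, -0.106]
ft_force: [-8.0, 30.7, -4.6]
opening: 0.0236
grasp_force: 15.0
```

Stop reached. Release and rise straight up.

send_rows:
  xyz:
    - [0,0,0]
    - [0,0,0]
    - [0,0,0]
    - [0,0,0]
    - [0,0,0]
    - [0,0,0]
    - [0,0,-1]
    - [0,0,-1]
    - [0,0,-1]
    - [0,0,-1]
  twist:
    - [0,0,0]
    - [0,0,0]
    - [0,0,0]
    - [0,0,0]
    - [0,0,0]
    - [0,0,0]
    - [0,0,0]
    - [0,0,0]
    - [0,0,0]
    - [0,0,0]
  hand: 0

```text
time_s: 50.05
tool_pos: [0.5857, 0.3236, 0.2508]
tool_rot: [3.142, 0.0, -0.105]
ft_force: [-0.2, -0.1, -0.4]
opening: 0.0909
grasp_force: 0.0
```

send_rows:
  xyz:
    - [0,0,-1]
    - [-1,0,-1]
    - [-1,0,-1]
    - [-1,0,0]
    - [-1,0,0]
    - [0,0,0]
  twist:
    - [0,0,0]
    - [0,0,0]
    - [0,0,0]
    - [0,0,0]
    - [0,0,0]
    - [0,0,0]

```text
time_s: 50.65
tool_pos: [0.5045, 0.3321, 0.3101]
tool_rot: [3.141, 0.0, -0.104]
ft_force: [0.2, -0.1, 0.5]
opening: 0.0912
grasp_force: 0.0
```

Run:
```python
from fl import *
flanges(('scene','side'))
for cn in ('scene','side'):
    c=cam(cn);h=cv2.cvtColor(c['color'],cv2.COLOR_BGR2HSV).astype(int)
    m=((h[...,0]>20)&(h[...,0]<32)&(h[...,1]>180)&(h[...,2]>70)).astype(np.uint8)
    k,l,st,ce=cv2.connectedComponentsWithStats(m)
    for i in range(1,k):
        if st[i,4]>40 and ce[i][1]>130:
            pts=np.argwhere(l==i)[:,::-1]; x,y,w,hh,_=st[i]
            u=(pts[pts[:,0]>x+w-5].mean(0)) if cn=='scene' else pts[pts[:,1]<y+4].mean(0)
            print(cn,st[i],ce[i],'bar ctr',onz(c,ce[i],.09)[:2],'post',u,onz(c,u,.126)[:2])
```

```text
50.65 [0.5045 0.3321 0.3101] -0.10355378372759372 [ 0.1813 -0.1053  0.4735] 0.091176569197736
scene red [357 240  12  10 101] [0.5652 0.1311]
scene red [355 267  22  12 110] [0.6405 0.1211]
scene red [357 286  27  12 281] [0.6976 0.1194]
scene blue [314 241  11  12 112] [0.5549 0.0247]
scene blue [312 270  20  11  93] [0.6313 0.0169]
scene blue [312 289  26  12 264] [0.6878 0.0146]
side red [353 191  18  15 150] [0.7031 0.1239]
side red [336 202   9  19  65] [0.6275 0.1027]
side blue [369 215  19  17 171] [0.6933 0.0186]
side blue [351 226  10  20  59] [0.6206 0.0066]
scene [428 212  21  34 329] [437.9149 228.6869] bar ctr [0.5501 0.3301] post [445.8125 235.1875] [0.5964 0.3265]
side [263 157  34  23 215] [281.8186 171.0605] bar ctr [0.5501 0.331 ] post [292.5 158.5] [0.5848 0.3275]
```

```bash
python3 -c "
from cell import order
print(order.finish_job())"
```

```text
the job is handed in; nothing more can be done
None
```

I shut the valve, locked the red and blue plugs into their matching couplers, opened the valve fully again and handed the job in; there was no green plug in the crate.

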